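# Eject the stuck filter cartridge from its tube

### The job

The white filter cartridge is stuck in the clear tube on the stand. Slide the catch tray along its track, fully home against the front stop, so that it stands under the tube's outlet; then push the ejector rod in through the flared mouth until the cartridge drops out of the other end into the tray. Finally pull the rod out and lay it flat on the bench again; do not touch the cartridge with the gripper, and do not knock over the two loose beakers, one in front of the tray and one at the right.

Things in the scene. Friction and masses are not known exactly. Their poses are not given: they have to be found in the camera images.
- stand: fixed metal stand with a clear horizontal tube in two steel straps (top 103 mm above the bench). Origin on the bench under the tube; +z up, +y along the tube from mouth (y = -61 mm) to outlet (y = +55 mm), +x to the tray's parked end. Base plate 8 mm thick (x +-40, y -70 to +55 mm); tray track with rails and stop at most 14 mm high (x -50 to +155, y +42 to +178 mm).
- tube_mouth (a point): centre of the tube's open mouth (face of the grey collar, 52 mm outside), where the rod goes in; on the tube's axis, 68 mm above the bench. Tube 44 mm outside, bore 36 mm. A leaf spring under the bore's roof (it hangs at most 5.5 mm below the roof, from 16 to 94 mm inside the mouth) jams the cartridge: pushing it takes about 6 to 12 N.
- tube_outlet (a point): centre of the tube's far open end, where the cartridge comes out; on the tube's axis, 68 mm above the bench
- tray (a joint): slide of the catch tray along the stand's track, in m: 0 = parked at the far end (+x of the stand), 0.10 = fully home at the front stop, centred under the outlet's axis. It moves along -x of the stand, stays where it is left; friction about 2 N.
- tray_floor (a point): middle of the tray's inner floor, 13 mm above the bench. Open steel tray, outside 80 mm (stand's x) x 130 mm (stand's y) x 32 mm high, walls 4 mm, rim 41 mm above the bench; axes as the stand's. When home it reaches 12 mm back under the tube's outlet.
- tray_knob (a point): point on the axis of the tray's knob, 60 mm above the bench. The knob is an upright black post, 14 mm diameter, standing on the middle of the tray's outer end wall, from 41 to 75 mm above the bench; push it or take it to slide the tray.
- cartridge: white cylinder, 32 mm diameter, 56 mm long, about 80 g, with a shallow waist, at first stuck inside the tube. Origin at its centre; its y axis is its long axis.
- ejector_rod: metal rod tool, about 0.2 kg, 220 mm long, lying on the bench: square handle 22 x 22 x 70 mm with dark bands, 14 mm shaft, white foot disc 22 mm across at the end. Origin at the handle's centre on the rod's axis (11 mm above the bench when lying); y points along the rod to the foot, whose face is at y = +185 mm. Centre of mass at about y = +15 to +25 mm.
- rod_foot (a point): centre of the end face of the rod's foot disc, on the rod's axis, 185 mm from the handle's centre
- beaker_near: empty loose beaker, 65 mm wide, 90 mm high, standing in front of the tray's track; origin at the centre of its underside
- beaker_right: empty loose beaker, 70 mm wide, 100 mm high, standing at the right of the rod; origin at the centre of its underside

How it is judged:
On the way, in this order (a step that is already met when the one before it is completed fails the run):
1. the tray is slid home (at least 90 of its 100 mm) while the cartridge is still in the tube (value of joint tray above 0.09 m and y of cartridge in the frame of stand below 0.04 m and height (world z) of cartridge above 0.055 m), for 0.2 s.
2. the rod is in the tube from the mouth, its foot near the outlet (past the last 25 mm) (y of rod_foot in the frame of stand above 0.03 m and y of ejector_rod in the frame of stand below -0.06 m and x of rod_foot in the frame of stand between -0.02 and 0.02 m and height (world z) of rod_foot between 0.05 and 0.086 m).
At the end, for the whole second after the job is handed in: the tray is home (at least 90 of 100 mm), the cartridge lies at rest inside it (centre within the inner walls and under 50 mm above the bench), and the ejector rod lies flat and still on the bench (handle's centre and foot's centre under 18 mm above it), out of the tube (value of joint tray above 0.09 m and x of cartridge in the frame of tray_floor between -0.036 and 0.036 m and y of cartridge in the frame of tray_floor between -0.061 and 0.061 m and height (world z) of cartridge below 0.05 m and linear speed of each of cartridge, ejector_rod below 0.02 m/s and height (world z) of each of ejector_rod, rod_foot below 0.018 m); the robot touches nothing.
It fails at once if the gripper or arm touches the cartridge (contact force between any of the fingers, the arm and cartridge above 0.5 N).
It fails at once if a beaker is knocked over (angle between any of beaker_near, beaker_right's own z axis and vertical above 0.6 rad).
It also fails if it takes over 61 s, if anything falls off the work surface, if the arm or the gripper's body presses on something with over 40 N, if the wrist force passes 120 N, or if a joint passes its speed limit or range.

### The arm

A 6-joint arm with a two-finger parallel gripper is mounted at the origin on a cart in front of the work surface, level with it; the furniture and walls round the work are solid. World frame = base frame: x ahead of the robot, y to its left, z up, the work surface at z = 0. Lengths are in m, angles in rad, forces in N, time in s.
With the tool pointing down it reaches from about 0.225 to 0.875 m from the base axis. Payload 3.4 kg.
Tool frame: the origin (TCP) lies midway between the tips of the shut fingers; the grasp point (between the pads) lies 19 mm behind it; z points along the fingers, y is the direction in which the jaws open and shut (so a half turn about z gives the same grasp; the last joint's range is limited). The gripper opens to 85 mm and grips with 20 to 120 N. Pads are 22 mm wide; open, the fingers measure 114 mm over their backs; the gripper's body (76 mm by 85 mm) begins 54 mm behind the grasp point. The pads swing forward as they close: fully open they stand 13 mm farther back than shut.
Start: joints at [1.009, 0.276, 1.505, -0, 1.361, -0.121], TCP at [0.245, 0.52, 0.231] pointing down, gripper open.
Joint ranges: [-2.89, 2.89], [-0.75, 2.08], [0.22, 2.7], [-1.18, 4.32], [0.11, 2.71], [-2.7, 2.7]. Speed limits (rad/s): [2.57, 2.57, 3.14, 3.14, 3.14, 3.14].

### API

Orientations are given as a unit quaternion [x, y, z, w].
In Python, from cell import r gives the robot as it stands. The module is installed in compiled form; this text tells all that it offers.
- The arm moves only by the tool arm_command, never from a script. Its argument "rows" is a list of rows, each an object of numbers: "tx", "ty", "tz": the shift along the tool's x, y, z in m; "wx", "wy", "wz": the turn, a rotation vector about the tool's x, y, z in rad. A call has 1 to 5 rows; each row is the pose to reach, as a shift and turn from the pose commanded when the call began, along the tool's axes at that moment; what a row does not reach only later rows make up. A row lasts 1/10 s, in which the tool goes at most 50 mm and 8.59 degrees, less where a joint would pass 70% of its speed; a pose out of reach is approached as far as the arm can. A call with a gripper value outside its range is refused whole. "gripper" is the closure, from -1 (fully open) to 1 (shut), so that 0 is half open, set as the call begins (left out, the last holds). The fingers move at their own pace and stop on an object; the grip force is fixed at half the most. Time passes only in rows, so rows that repeat a pose let the fingers close. It gives the time, the measured TCP pose, the force and the opening at its end, in the units of the state.
- r.state(): the state, without advancing time (a new reading comes with each control period).
- r.camera(name): name is "scene" or "side" or "wrist"; returns a dict with "img" (400x640x3 uint8, red, green, blue), "z_map" (400x640 float32, m along the optical axis (not along the pixel's ray), 0 where there is no reading), "K" (3x3 intrinsics, pixels), "position" and "rotation" of the camera in the world. Camera axes: x right, y down, z forward; pixel columns grow to the right and rows downward; lengths in m; the calibration is good to about 2 mm. A picture is of the moment at which its call begins.
- r.sign_off(): hands the job in, once; it reports no verdict.
The state is a dict: "t": time; "q": joint angles; "qd": joint speeds; "tau": joint torques, N m; "tcp_pos": TCP position; "orientation": TCP orientation; "contact_force": force on the tool from outside, world axes, zero at the start; "torque": the same for the moment, N m; "width": finger opening in m.
Only numpy, scipy, OpenCV 4.12 (cv2) and the standard library are available. Lean on these libraries where they do the work, as an engineer would, in place of code of your own. Each camera call takes 0.05 s, during which the arm holds its last target.

## Working session

There is one attempt and no reset: what is moved stays moved. The work goes in short steps, Python scripts to look and compute and a tool call to move; the robot and the scene stay as the last step left them, time stands still between calls to the robot, and variables do not carry over. Pictures are saved under pics/ and viewed, and the job is handed in when it is done.

Besides the shell and the picture viewer there is one more tool, called after "Request:" as name(argument=value, ...) on one line, values as JSON. arm_command: Moves the arm, as the interface text tells. Its arguments: {"type":"object","properties":{"rows":{"type":"array"},"gripper":{"type":"number"}},"required":["rows"]}

```bash
mkdir -p pics; ls; python3 - <<'E'
from cell import r
import cv2, numpy as np
print(r.state())
for n in ("scene","side","wrist"):
    c=r.camera(n)
    cv2.imwrite(f"pics/a_{n}.png",c["img"][:,:,::-1])
    np.savez(f"pics/a_{n}.npz",**c)
    print(n,c["K"].tolist(),c["position"],c["rotation"].tolist())
E
```

```text
pics
{'t': 0.0, 'q': array([ 1.00898223e+00,  2.76600573e-01,  1.50616481e+00, -1.33850252e-05,
        1.36069654e+00, -1.20996187e-01]), 'qd': array([-0.00095445,  0.00086414,  0.0001643 ,  0.00064084, -0.00066704,
        0.00152905]), 'tau': array([ 2.46424488e-04, -4.16778266e+01, -2.45808005e+01, -2.24409346e-04,
        1.06468305e-02, -6.06002928e-06]), 'tcp_pos': array([0.24505611, 0.51956485, 0.23042391]), 'orientation': array([ 2.18627237e-01,  9.75808002e-01, -8.82885009e-04, -3.06760633e-04]), 'contact_force': array([-0.47613966, -0.65530983,  0.13594886]), 'torque': array([-0.0115658 , -0.03961487, -0.00741328]), 'width': 0.08528646334909011}
scene [[381.1744020159459, 0.0, 315.50636768183637], [0.0, 381.1744020159459, 199.92798945509742], [0.0, 0.0, 1.0]] [ 0.04480336 -0.69463404  0.93075509] [0.8816443828866856, -0.29800023840091294, 0.11590590097513029, -0.34708048368713784]
side [[439.23149198459356, 0.0, 317.59073372585976], [0.0, 439.23149198459356, 198.93355164020298], [0.0, 0.0, 1.0]] [ 0.05276223 -1.21032986  0.54295499] [0.8086016996786373, -0.14427221771622117, 0.11416516601024852, -0.5588516201478838]
wrist [[296.93530469305847, 0.0, 321.3287113454095], [0.0, 296.93530469305847, 202.43280890248062], [0.0, 0.0, 1.0]] [0.18425384 0.55021506 0.37372112] [0.8363078125987183, 0.5309480757272108, 0.07239096435051966, 0.11594365764594862]
```

View pics/a_scene.png

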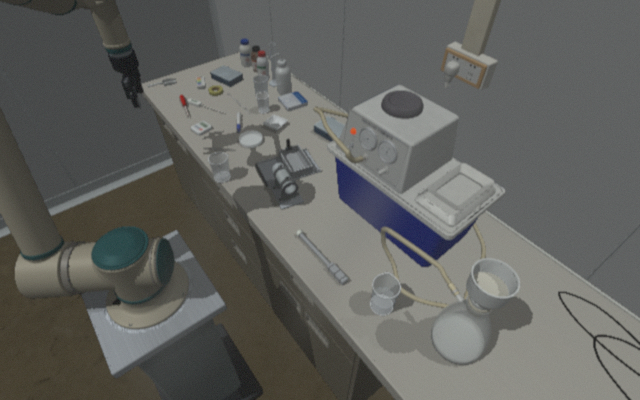

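View pics/a_side.png

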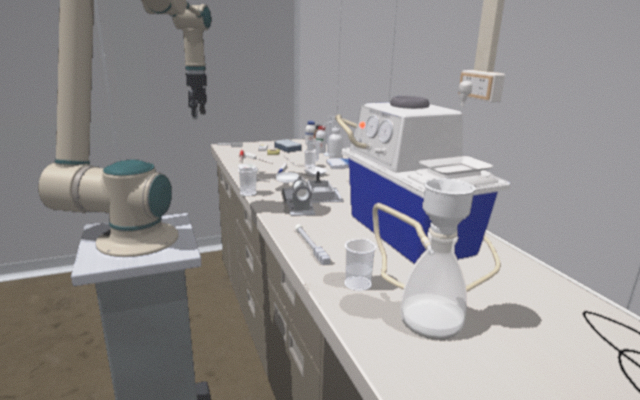

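View pics/a_wrist.png

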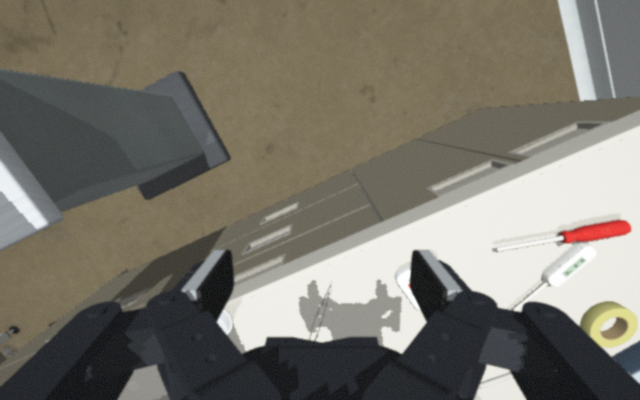

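The scene view shows the stand and tube at about (283,180), the tray at about (297,160), and the rod from its foot at (300,234) to its handle at (340,275). A beaker stands near (220,168) and another at (385,292). I'll enlarge these areas.

```bash
cat > h.py <<'E'
import numpy as np, cv2
from scipy.spatial.transform import Rotation as R
def Rm(c):
    a=np.array(c["rotation"]); return R.from_quat(a).as_matrix() if a.shape==(4,) else a
def ray(c,u,v):
    K=c["K"]; d=np.array([(u-K[0,2])/K[0,0],(v-K[1,2])/K[1,1],1.0]); return Rm(c)@d
def onz(c,u,v,z):
    d=ray(c,u,v); p=np.array(c["position"]); return p+d*(z-p[2])/d[2]
def proj(c,P):
    q=Rm(c).T@(np.array(P)-c["position"]); return c["K"][:2,:2]@(q[:2]/q[2])+c["K"][:2,2]
def cloud(c):
    z=c["z_map"]; v,u=np.mgrid[:z.shape[0],:z.shape[1]]
    K=c["K"]; d=np.stack([(u-K[0,2])/K[0,0],(v-K[1,2])/K[1,1],np.ones_like(z)],-1)*z[...,None]
    return d@Rm(c).T+c["position"]
def load(n): 
    d=np.load(n); return {k:d[k] for k in d}
E
python3 - <<'E'
from h import *
s=load("pics/a_scene.npz"); d=load("pics/a_side.npz")
i=s["img"][:,:,::-1]
a=cv2.resize(i[100:300,190:420],None,fx=3.4,fy=3,interpolation=cv2.INTER_CUBIC); 
cv2.imwrite("pics/b1.png",cv2.resize(i[110:230,190:350],None,fx=5,fy=5,interpolation=cv2.INTER_CUBIC))
cv2.imwrite("pics/b2.png",cv2.resize(d["img"][140:220,230:350,::-1],None,fx=6,fy=6,interpolation=cv2.INTER_CUBIC))
C=cloud(s)
for u,v in [(300,234),(320,255),(340,275),(385,310),(220,178),(283,180),(297,160),(260,120),(300,200)]: print(u,v,C[v,u].round(3),onz(s,u,v,0).round(3))
E
```

```text
300 234 [ 0.436 -0.1    0.016] [ 0.443 -0.089  0.   ]
320 255 [ 0.436 -0.198  0.018] [ 0.444 -0.188  0.   ]
340 275 [ 0.437 -0.287  0.024] [ 0.447 -0.276  0.   ]
385 310 [ 0.46  -0.438  0.029] [ 0.473 -0.43   0.   ]
220 178 [0.356 0.259 0.024] [ 0.364  0.284 -0.   ]
283 180 [0.487 0.058 0.092] [ 0.535  0.141 -0.   ]
297 160 [0.627 0.185 0.013] [ 0.635  0.197 -0.   ]
260 120 [ 0.66   0.497 -0.002] [0.659 0.495 0.   ]
300 200 [0.522 0.02  0.008] [0.526 0.027 0.   ]
```

View pics/b1.png

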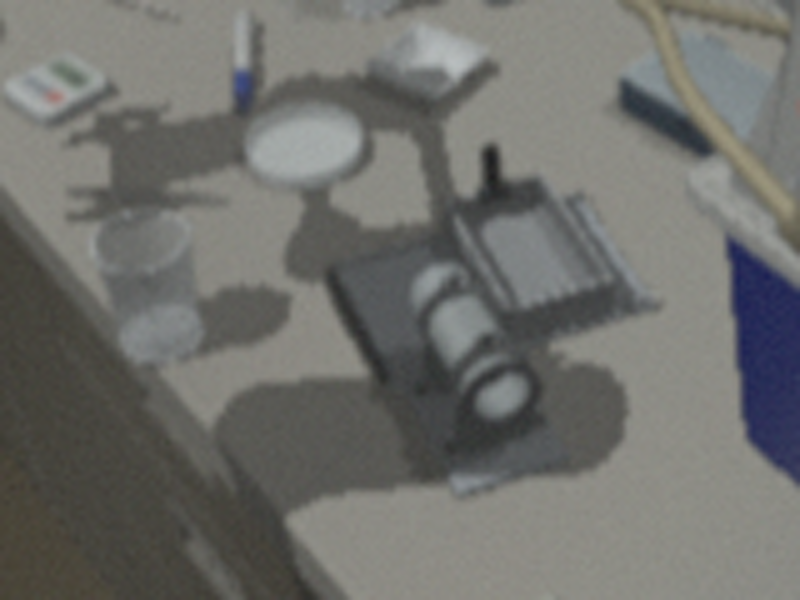

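View pics/b2.png

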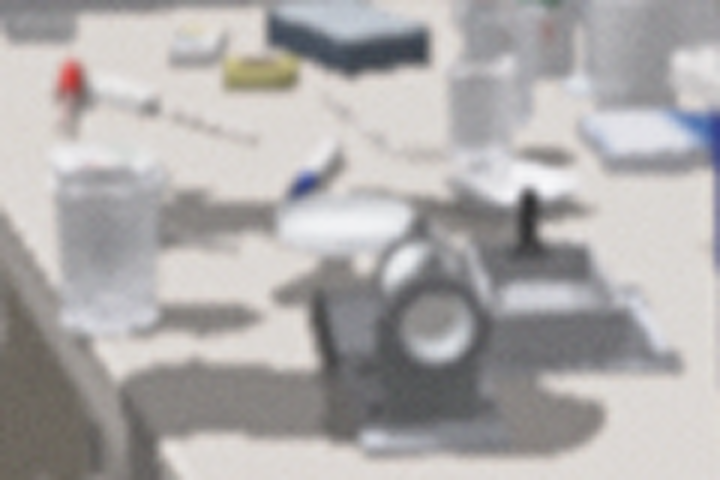

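```bash
python3 - <<'E'
from h import *
s=load("pics/a_scene.npz"); d=load("pics/a_side.npz")
for n,c in (("scene",s),("side",d)):
    C=cloud(c); X,Y,Z=C[...,0],C[...,1],C[...,2]
    # tube top
    m=(X>.38)&(X<.62)&(Y>-.06)&(Y<.2)&(Z>.06)&(Z<.13)
    P=C[m]; print(n,"tube pts",len(P),P.min(0).round(3),P.max(0).round(3))
    # knob: dark pixels
    g=c["img"].max(2)
    m=(g<45)&(X>.45)&(X<.75)&(Y>.15)&(Y<.4)&(Z>.038)&(Z<.09)
    print("knob",m.sum(),np.argwhere(m).mean(0)[::-1], np.median(C[m],0).round(3), C[m].min(0).round(3),C[m].max(0).round(3))
    # grid of heights
    img=c["img"][:,:,::-1].copy()
    m=(X>.36)&(X<.75)&(Y>-.1)&(Y<.35)&(Z>.004)&(Z<.15)
    v,u=np.nonzero(m)
    # top-down map coloured by height, 1mm->2px
    T=np.zeros((500,500,3),np.uint8)
    for a,b in zip(C[m],img[m]):
        cv2.circle(T,(int((.35-a[1])*1000),int((.80-a[0])*1000)),2,cv2.applyColorMap(np.uint8([[min(255,a[2]*2400)]]),cv2.COLORMAP_JET)[0,0].tolist(),-1)
    cv2.imwrite(f"pics/top_{n}.png",T)
    # rod
    m=(X>.38)&(X<.5)&(Y>-.36)&(Y<-.06)&(Z>.008)&(Z<.04)
    P=C[m]; print("rod",len(P),P.min(0).round(3),P.max(0).round(3)); 
    sel=P[:,2]>.012
    vx,vy,x0,y0=cv2.fitLine(P[:,:2].astype(np.float32),cv2.DIST_HUBER,0,.01,.01).ravel(); print(vx,vy,x0,y0)
E
```

```text
scene tube pts 425 [ 0.468 -0.06   0.06 ] [0.62  0.146 0.128]
knob 7 [288. 144.] [0.623 0.233 0.057] [0.621 0.229 0.045] [0.625 0.236 0.071]
rod 445 [ 0.427 -0.307  0.008] [ 0.451 -0.085  0.027]
0.0008332291 0.99999964 0.4371221 -0.21549422
side tube pts 280 [ 0.469 -0.059  0.06 ] [0.62  0.141 0.128]<stdin>:11: RuntimeWarning: Mean of empty slice.
  ret = um.true_divide(
  return _methods._mean(a, axis=axis, dtype=dtype,
Traceback (most recent call last):
ValueError: zero-size array to reduction operation minimum which has no identity
```

View pics/top_scene.png

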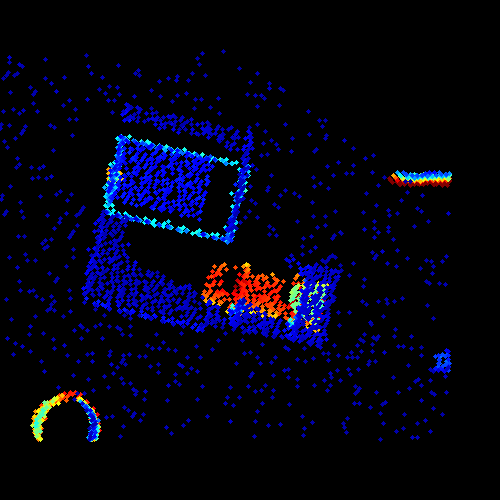

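```bash
python3 - <<'E'
from h import *
s=load("pics/a_scene.npz"); d=load("pics/a_side.npz")
for n,c in (("scene",s),("side",d)):
    C=cloud(c); X,Y,Z=C[...,0],C[...,1],C[...,2]
    m=(X>.52)&(X<.72)&(Y>.1)&(Y<.26)&(Z>.033)&(Z<.046)
    r=cv2.minAreaRect((C[m][:,:2]*1000).astype(np.float32)); print(n,"tray rect",m.sum(),r)
    for ang in [r[2]]:
        yaw=np.deg2rad(ang) if ang<45 else np.deg2rad(ang-90)
    ex=np.array([np.cos(yaw),np.sin(yaw)]); ey=np.array([-ex[1],ex[0]])
    print("yaw",np.rad2deg(yaw))
    ctr=np.array(r[0])/1000; o=ctr-ex*.1-ey*.110
    print("origin est A (tray y=108..112?)",o)
    m=(X>.45)&(X<.6)&(Y>-.06)&(Y<.16)&(Z>.06)&(Z<.11)
    P=C[m]; L=np.c_[(P[:,:2]-o)@ex,(P[:,:2]-o)@ey,P[:,2]]
    k=L[:,2]>.085
    print("tube top local x med by y:")
    for a in np.arange(-.07,.07,.01):
        q=L[(L[:,1]>=a)&(L[:,1]<a+.01)]
        if len(q): print(round(a,3),len(q),"zmax",np.percentile(q[:,2],95).round(4),"x@z>.085",q[q[:,2]>.086][:,0].mean().round(4),"xr",q[:,0].min().round(4),q[:,0].max().round(4))
    m=(X>.38)&(X<.5)&(Y>-.36)&(Y<-.06)&(Z>.008)&(Z<.04)
    print("rod",cv2.minAreaRect((C[m][:,:2]*1000).astype(np.float32)))
    # top-face of handle
    for a in np.arange(-.33,-.06,.015):
        q=C[m]; q=q[(q[:,1]>=a)&(q[:,1]<a+.015)]
        if len(q): print(round(a,3),len(q),"z95",np.percentile(q[:,2],90).round(4),"x",q[:,0].min().round(4),q[:,0].max().round(4))
    for nm,b in (("bn",(.28,.44,.2,.36)),("br",(.38,.56,-.52,-.34))):
        m=(X>b[0])&(X<b[1])&(Y>b[2])&(Y<b[3])&(Z>.02)&(Z<.13); P=C[m]
        print(nm,len(P),np.percentile(P,2,0).round(3),np.percentile(P,98,0).round(3))
E
```

```text
scene tray rect 195 ((611.2009887695312, 174.698974609375), (137.23834228515625, 80.244140625), 77.0299301147461)
yaw -12.970069885253906
origin est A (tray y=108..112?) [0.48906362 0.08994956]
tube top local x med by y:
-0.07 1 zmax 0.0734 x@z>.085 nan xr -0.0046 -0.0046
-0.06 65 zmax 0.0949 x@z>.085 0.0176 xr -0.0075 0.0411
-0.05 28 zmax 0.0937 x@z>.085 0.0142 xr -0.0072 0.0377
-0.04 66 zmax 0.1038 x@z>.085 0.0179 xr -0.0079 0.0421
-0.03 11 zmax 0.0963 x@z>.085 0.0154 xr -0.002 0.0427
-0.02 26 zmax 0.0913 x@z>.085 0.015 xr -0.0042 0.034
-0.01 30 zmax 0.0913 x@z>.085 0.0172 xr -0.0035 0.0386
0.0 30 zmax 0.0924 x@z>.085 0.0169 xr -0.0037 0.0355
0.01 35 zmax 0.1004 x@z>.085 0.0174 xr -0.0085 0.0324
0.02 58 zmax 0.103 x@z>.085 0.0166 xr -0.0085 0.0423
0.03 10 zmax 0.0929 x@z>.085 0.007 xr -0.0082 0.0363
0.04 22 zmax 0.0922 x@z>.085 0.014 xr -0.004 0.0368
0.05 21 zmax 0.0922 x@z>.085 0.0185 xr -0.0034 0.0334
rod ((438.82293701171875, -195.80807495117188), (23.690532684326172, 221.560546875), 0.01162667851895094)
-0.315 31 z95 0.0236 x 0.4288 0.448
-0.3 46 z95 0.025 x 0.4273 0.4486
-0.28
[... 1680 characters left out ...]
55 0.4466
-0.285 32 z95 0.0231 x 0.4258 0.4476
-0.27 32 z95 0.0235 x 0.4272 0.4479
-0.255 25 z95 0.0227 x 0.4266 0.4467
-0.24 9 z95 0.0209 x 0.4313 0.4403
-0.225 15 z95 0.0191 x 0.4304 0.4414
-0.21 14 z95 0.0194 x 0.4315 0.4393
-0.195 16 z95 0.0179 x 0.431 0.444
-0.18 14 z95 0.0179 x 0.4312 0.4409
-0.165 12 z95 0.0177 x 0.4306 0.4401
-0.15 17 z95 0.0192 x 0.4301 0.445
-0.135 12 z95 0.0187 x 0.4312 0.4401
-0.12 12 z95 0.0179 x 0.4313 0.4419
-0.105 27 z95 0.0226 x 0.4271 0.4482
-0.09 2 z95 0.0201 x 0.432 0.4388
bn 389 [0.342 0.248 0.021] [0.401 0.313 0.09 ]
br 1182 [ 0.443 -0.447  0.022] [ 0.506 -0.382  0.101]<stdin>:19: RuntimeWarning: Mean of empty slice.
  ret = ret.dtype.type(ret / rcount)
```

```bash
cat >> h.py <<'E'
def plan(st,pos,yaw_y_deg):
    """shift & rotvec in present tool axes to reach TCP pos with tool down and tool y at world angle yaw (mod 180)"""
    R0=R.from_quat(st["orientation"])
    best=None
    for k in (0,180):
        a=np.deg2rad(yaw_y_deg+k); y=np.array([np.cos(a),np.sin(a),0]); z=np.array([0,0,-1.]); x=np.cross(y,z)
        w=(R0.inv()*R.from_matrix(np.c_[x,y,z])).as_rotvec()
        if best is None or np.linalg.norm(w)<np.linalg.norm(best): best=w
    t=R0.inv().apply(np.array(pos)-st["tcp_pos"])
    print("t",t.round(4),"w",best.round(4),"|t|",np.linalg.norm(t).round(3),"deg",np.rad2deg(np.linalg.norm(best)).round(1)); return t,best
def tri(c1,p1,c2,p2):
    A=[];b=[]
    M=np.zeros((3,3));v=np.zeros(3)
    for c,p in((c1,p1),(c2,p2)):
        d=ray(c,*p);d/=np.linalg.norm(d);Q=np.eye(3)-np.outer(d,d);M+=Q;v+=Q@c["position"]
    return np.linalg.solve(M,v)
E
python3 - <<'E'
from h import *
from cell import r
s=load("pics/a_scene.npz"); d=load("pics/a_side.npz")
print("mouth tri",tri(s,(289.6,188.8),d,(302.75,192.6)),onz(s,289.6,188.8,.068),onz(d,302.75,192.6,.068))
yaw=np.deg2rad(-12.76);ex=np.array([np.cos(yaw),np.sin(yaw)]);ey=np.array([-ex[1],ex[0]])
o=np.array([.5048,.0857]);print("pred mouth",o-ey*.061)
st=r.state()
plan(st,[.6255,.237,.23],-12.76)
C=cloud(s)
m=(C[...,0]>.2)&(C[...,0]<.75)&(C[...,1]>.2)&(C[...,1]<.65)&(C[...,2]>.06)
P=C[m];print(P.max(0));P=P[P[:,2]>.12];print(len(P),P[:20].round(2))
E
```

```text
mouth tri [0.4925311  0.02983506 0.07247895] [0.49324449 0.03356163 0.068     ] [0.49853642 0.04250388 0.068     ]
pred mouth [0.49132707 0.02620647]
t [-0.4647 -0.0934  0.0007] w [-1.3000e-03  8.0000e-04  1.3528e+00] |t| 0.474 deg 77.5
[0.74996899 0.64664318 0.60658562]
2497 [[0.2  0.35 0.61]
 [0.2  0.35 0.61]
 [0.23 0.5  0.56]
 [0.23 0.49 0.56]
 [0.23 0.49 0.56]
 [0.23 0.49 0.56]
 [0.24 0.49 0.56]
 [0.24 0.49 0.56]
 [0.24 0.49 0.56]
 [0.24 0.49 0.56]
 [0.25 0.49 0.56]
 [0.25 0.49 0.56]
 [0.25 0.49 0.56]
 [0.25 0.49 0.56]
 [0.25 0.48 0.56]
 [0.26 0.49 0.56]
 [0.26 0.49 0.56]
 [0.26 0.49 0.55]
 [0.26 0.49 0.55]
 [0.27 0.49 0.55]]
```

Request:
arm_command(rows=[{"tx": -0.046,"ty": -0.009,"wz": 0.135},{"tx": -0.093,"ty": -0.019,"wz": 0.27},{"tx": -0.139,"ty": -0.028,"wz": 0.405},{"tx": -0.186,"ty": -0.037,"wz": 0.54},{"tx": -0.232,"ty": -0.047,"wz": 0.676}], gripper=0.0)

```text
schema error: expected keys tx, ty, tz, wx, wy, wz
```

```bash
python3 - <<'E'
from h import *
from cell import r
st=r.state();print(st["t"],st["tcp_pos"],st["width"],st["q"])
plan(st,[.6255,.237,.23],-12.76)
E
```

```text
0.15 [0.24509672 0.51970612 0.23063798] 0.08546965702116992 [ 1.00905537e+00  2.76447218e-01  1.50584704e+00 -1.56808178e-05
  1.36070223e+00 -1.20999133e-01]
t [-0.4647 -0.0934  0.0007] w [-1.3000e-03  8.0000e-04  1.3528e+00] |t| 0.474 deg 77.5
```

Request:
arm_command(rows=[{"tx": -0.046,"ty": -0.009,"tz": 0,"wx": 0,"wy": 0,"wz": 0.135},{"tx": -0.093,"ty": -0.019,"tz": 0,"wx": 0,"wy": 0,"wz": 0.27},{"tx": -0.139,"ty": -0.028,"tz": 0,"wx": 0,"wy": 0,"wz": 0.405},{"tx": -0.186,"ty": -0.037,"tz": 0,"wx": 0,"wy": 0,"wz": 0.54},{"tx": -0.232,"ty": -0.047,"tz": 0,"wx": 0,"wy": 0,"wz": 0.676}], gripper=0.0)

```text
t: 0.65
tcp_pos: [0.4364, 0.3773, 0.2311]
orientation: [0.532, 0.847, 0.0, -0.0]
contact_force: [0.3, -0.5, -0.0]
width: 0.0432
```

```bash
python3 - <<'E'
from h import *
from cell import r
st=r.state();print(st["t"],st["tcp_pos"],st["width"],st["q"])
plan(st,[.6255,.237,.23],-12.76)
E
```

```text
0.65 [0.43637417 0.37729707 0.23109776] 0.04317650604078747 [5.92240323e-01 2.78861253e-01 1.50123661e+00 1.32122895e-04
 1.36155175e+00 1.43594567e-01]
t [-0.2084  0.1096  0.0011] w [-1.000e-04 -1.000e-04  6.713e-01] |t| 0.235 deg 38.5
```

Request:
arm_command(rows=[{"tx": -0.042,"ty": 0.022,"tz": 0,"wx": 0,"wy": 0,"wz": 0.134},{"tx": -0.083,"ty": 0.044,"tz": 0,"wx": 0,"wy": 0,"wz": 0.268},{"tx": -0.125,"ty": 0.066,"tz": 0,"wx": 0,"wy": 0,"wz": 0.403},{"tx": -0.167,"ty": 0.088,"tz": 0,"wx": 0,"wy": 0,"wz": 0.537},{"tx": -0.208,"ty": 0.11,"tz": 0.001,"wx": 0,"wy": 0,"wz": 0.671}], gripper=0.0)

```text
t: 1.15
tcp_pos: [0.6265, 0.2384, 0.2301]
orientation: [0.781, 0.624, -0.0, -0.0]
contact_force: [0.2, 1.1, 1.0]
width: 0.0427
```

```bash
python3 - <<'E'
from h import *
from cell import r
st=r.state();print(st["t"],st["tcp_pos"],st["width"],st["q"])
plan(st,[.6255,.237,.047],-12.76)
for n in ("wrist","scene"):
    c=r.camera(n); cv2.imwrite(f"pics/c_{n}.png",c["img"][:,:,::-1]); np.savez(f"pics/c_{n}.npz",**c)
    print(proj(c,[.6255,.237,.06]))
E
```

```text
1.15 [0.62653379 0.23836891 0.23006417] 0.04271708217673497 [2.59734888e-01 4.21732595e-01 1.28464012e+00 1.78418238e-04
 1.43548615e+00 4.82588821e-01]
t [-0.0016 -0.0006  0.1831] w [-0.0003 -0.     -0.0002] |t| 0.183 deg 0.0
[319.88491748 187.50702476]
[287.8258256  142.82396728]
```

View pics/c_wrist.png

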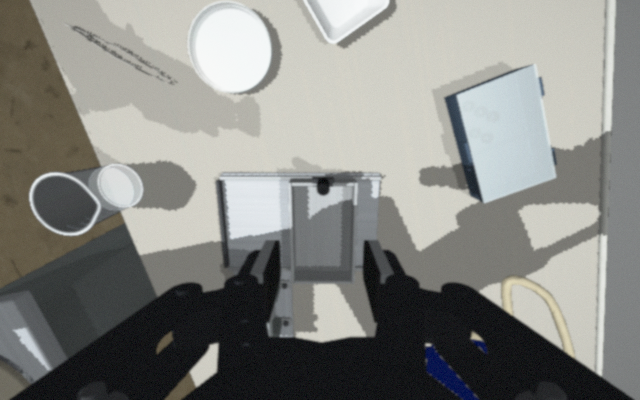

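The wrist view shows the knob at (323,186), within 3 px of the prediction at (320,187). The track is square to the image, so the yaw is right. I'll go down now.

Request:
arm_command(rows=[{"tx": 0,"ty": 0,"tz": 0.037,"wx": 0,"wy": 0,"wz": 0},{"tx": -0.001,"ty": 0.001,"tz": 0.085,"wx": 0,"wy": 0,"wz": 0},{"tx": -0.001,"ty": 0.001,"tz": 0.125,"wx": 0,"wy": 0,"wz": 0},{"tx": -0.001,"ty": 0.001,"tz": 0.16,"wx": 0,"wy": 0,"wz": 0},{"tx": -0.001,"ty": 0.001,"tz": 0.183,"wx": 0,"wy": 0,"wz": 0}])

```text
t: 1.75
tcp_pos: [0.6234, 0.2386, 0.0439]
orientation: [0.779, 0.627, -0.002, -0.001]
contact_force: [0.6, 0.2, 0.5]
width: 0.0425
```

Request:
arm_command(rows=[{"tx": 0,"ty": -0.012,"tz": 0,"wx": 0,"wy": 0,"wz": 0},{"tx": 0,"ty": -0.022,"tz": 0,"wx": 0,"wy": 0,"wz": 0},{"tx": 0,"ty": -0.034,"tz": 0,"wx": 0,"wy": 0,"wz": 0},{"tx": 0,"ty": -0.046,"tz": 0,"wx": 0,"wy": 0,"wz": 0},{"tx": 0,"ty": -0.058,"tz": 0,"wx": 0,"wy": 0,"wz": 0}])

```text
t: 2.25
tcp_pos: [0.5695, 0.2521, 0.0492]
orientation: [0.779, 0.627, 0.002, 0.001]
contact_force: [2.9, 0.3, 1.0]
width: 0.0428
```

```bash
python3 - <<'E'
from h import *
from cell import r
st=r.state();print(st["t"],st["tcp_pos"],st["contact_force"])
for n in ("wrist","scene"):
    c=r.camera(n); cv2.imwrite(f"pics/d_{n}.png",c["img"][:,:,::-1]); np.savez(f"pics/d_{n}.npz",**c)
E
```

```text
2.25 [0.56945588 0.25210895 0.04924196] [2.86595382 0.25046127 1.03020965]
```

View pics/d_wrist.png

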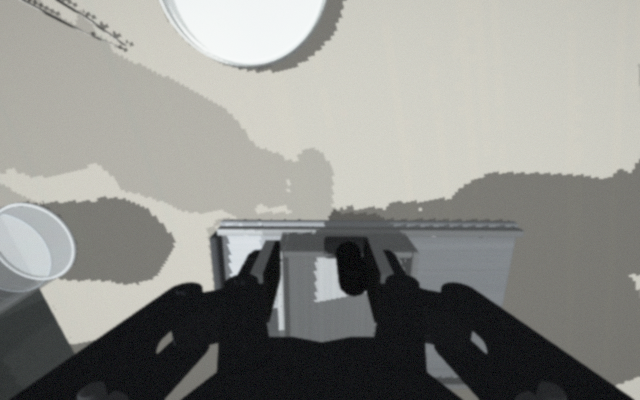

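The knob is against the rear pad and the tray is sliding, with about 2.9 N on the tool. I'll push on and then creep to the stop.

Request:
arm_command(rows=[{"tx": 0,"ty": -0.01,"tz": 0,"wx": 0,"wy": 0,"wz": 0},{"tx": 0,"ty": -0.018,"tz": 0,"wx": 0,"wy": 0,"wz": 0},{"tx": 0,"ty": -0.024,"tz": 0,"wx": 0,"wy": 0,"wz": 0},{"tx": 0,"ty": -0.028,"tz": 0,"wx": 0,"wy": 0,"wz": 0},{"tx": 0,"ty": -0.032,"tz": 0,"wx": 0,"wy": 0,"wz": 0}])

```text
t: 2.85
tcp_pos: [0.5381, 0.2582, 0.0474]
orientation: [0.78, 0.626, 0.0, 0.0]
contact_force: [1.8, -0.5, 1.5]
width: 0.0428
```

Request:
arm_command(rows=[{"tx": 0,"ty": -0.002,"tz": 0,"wx": 0,"wy": 0,"wz": 0},{"tx": 0,"ty": -0.004,"tz": 0,"wx": 0,"wy": 0,"wz": 0}])

```text
t: 3.05
tcp_pos: [0.5342, 0.259, 0.0473]
orientation: [0.78, 0.626, 0.0, 0.0]
contact_force: [3.1, -0.6, 1.3]
width: 0.0428
```

Request:
arm_command(rows=[{"tx": 0,"ty": -0.002,"tz": 0,"wx": 0,"wy": 0,"wz": 0},{"tx": 0,"ty": -0.004,"tz": 0,"wx": 0,"wy": 0,"wz": 0}])

```text
t: 3.25
tcp_pos: [0.5326, 0.2594, 0.0473]
orientation: [0.779, 0.627, 0.002, 0.002]
contact_force: [9.9, -2.6, -3.6]
width: 0.0428
```

Force rose to about 10 N and motion stopped, so the tray is at the stop. I'll back off and lift, and look from above.

Request:
arm_command(rows=[{"tx": 0,"ty": 0.012,"tz": 0,"wx": 0,"wy": 0,"wz": 0},{"tx": 0,"ty": 0.015,"tz": -0.03,"wx": 0,"wy": 0,"wz": 0},{"tx": 0,"ty": 0.015,"tz": -0.075,"wx": 0,"wy": 0,"wz": 0},{"tx": 0,"ty": 0.015,"tz": -0.12,"wx": 0,"wy": 0,"wz": 0},{"tx": 0,"ty": 0.015,"tz": -0.165,"wx": 0,"wy": 0,"wz": 0}])

```text
t: 3.75
tcp_pos: [0.5436, 0.2561, 0.2131]
orientation: [0.78, 0.626, -0.002, -0.001]
contact_force: [0.9, -0.1, -0.2]
width: 0.0428
```

```bash
python3 - <<'E'
from h import *
from cell import r
st=r.state();print(st["t"],st["tcp_pos"],st["contact_force"],st["q"])
plan(st,[.4375,-.264,.23],0)
for n in ("wrist","scene"):
    c=r.camera(n); cv2.imwrite(f"pics/e_{n}.png",c["img"][:,:,::-1]); np.savez(f"pics/e_{n}.npz",**c)
    C=cloud(c);X,Y,Z=C[...,0],C[...,1],C[...,2]
    m=(X>.42)&(X<.66)&(Y>.1)&(Y<.3)&(Z>.033)&(Z<.046)
    print(n,cv2.minAreaRect((C[m][:,:2]*1000).astype(np.float32)))
E
```

```text
3.75 [0.54358771 0.25613529 0.21308816] [ 0.94554874 -0.05132834 -0.23375806] [3.24080929e-01 3.27266889e-01 1.47525313e+00 8.53374252e-04
 1.34330010e+00 5.41274148e-01]
t [-0.5308  0.0085 -0.0162] w [-0.0042  0.001  -0.2174] |t| 0.531 deg 12.5
wrist ((531.8602294921875, 185.3813934326172), (158.93495178222656, 80.1757583618164), 77.15266418457031)
scene ((527.7301635742188, 181.63162231445312), (161.52197265625, 80.10578918457031), 77.2450942993164)
```

View pics/e_wrist.png

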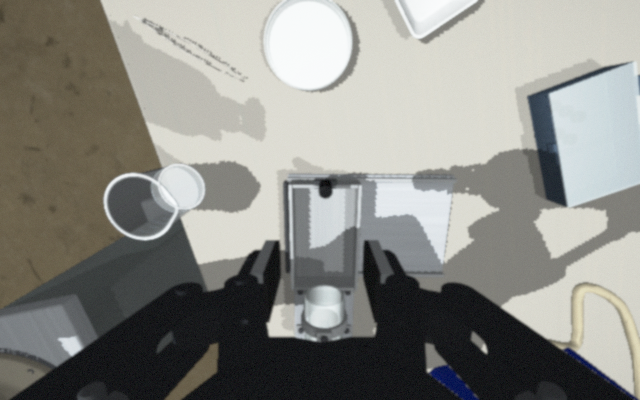

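The tray is home at the left end of the track and centred on the tube's line, and the tube is at (325,305). Next is the rod.

Request:
arm_command(rows=[{"tx": -0.048,"ty": 0.001,"tz": -0.003,"wx": 0,"wy": 0,"wz": -0.02},{"tx": -0.096,"ty": 0.002,"tz": -0.006,"wx": 0,"wy": 0,"wz": -0.04},{"tx": -0.144,"ty": 0.003,"tz": -0.009,"wx": 0,"wy": 0,"wz": -0.06},{"tx": -0.192,"ty": 0.003,"tz": -0.012,"wx": 0,"wy": 0,"wz": -0.08},{"tx": -0.24,"ty": 0.004,"tz": -0.012,"wx": 0,"wy": 0,"wz": -0.1}])

```text
t: 4.35
tcp_pos: [0.4954, 0.0199, 0.2235]
orientation: [0.747, 0.665, -0.001, -0.001]
contact_force: [0.5, -1.2, 0.4]
width: 0.0426
```

Request:
arm_command(rows=[{"tx": -0.048,"ty": -0.004,"tz": 0,"wx": 0,"wy": 0,"wz": -0.02},{"tx": -0.096,"ty": -0.008,"tz": 0,"wx": 0,"wy": 0,"wz": -0.04},{"tx": -0.144,"ty": -0.012,"tz": 0,"wx": 0,"wy": 0,"wz": -0.06},{"tx": -0.192,"ty": -0.016,"tz": 0,"wx": 0,"wy": 0,"wz": -0.08},{"tx": -0.24,"ty": -0.021,"tz": 0,"wx": 0,"wy": 0,"wz": -0.1}])

```text
t: 4.85
tcp_pos: [0.4466, -0.2156, 0.2232]
orientation: [0.713, 0.701, 0.0, -0.002]
contact_force: [2.0, -0.0, 0.2]
width: 0.0426
```

```bash
python3 - <<'E'
from h import *
from cell import r
st=r.state();print(st["t"],st["tcp_pos"],st["contact_force"],st["q"])
plan(st,[.4375,-.266,.1],0)
for n in ("wrist",):
    c=r.camera(n); cv2.imwrite(f"pics/f_{n}.png",c["img"][:,:,::-1]); np.savez(f"pics/f_{n}.npz",**c)
    print(proj(c,[.4375,-.272,.011]),proj(c,[.4375,-.087,.011]))
    C=cloud(c);X,Y,Z=C[...,0],C[...,1],C[...,2]
    m=(X>.38)&(X<.5)&(Y>-.34)&(Y<-.06)&(Z>.008)&(Z<.04)
    P=C[m]
    print("rod",cv2.minAreaRect((C[m][:,:2]*1000).astype(np.float32)),np.argwhere(m).min(0),np.argwhere(m).max(0))
    for a in np.arange(-.33,-.06,.015):
        q=P[(P[:,1]>=a)&(P[:,1]<a+.015)]
        if len(q): print(round(a,3),len(q),"z95",np.percentile(q[:,2],90).round(4),"x",np.percentile(q[:,0],2).round(4),np.percentile(q[:,0],98).round(4))
E
```

```text
4.85 [ 0.44659664 -0.21560872  0.22316496] [ 2.04765487 -0.00940688  0.16201579] [-5.90898636e-01  1.63638827e-01  1.67688368e+00  1.00135259e-03
  1.30484261e+00 -5.74640265e-01]
t [-0.0509 -0.0079  0.123 ] w [-0.0026 -0.0029 -0.0165] |t| 0.133 deg 1.0
[314.38683827 222.71513279] [310.72903985  63.82683356]
rod ((441.5835266113281, -195.794189453125), (22.142314910888672, 218.17893981933594), 0.304301917552948) [ 62 305] [250 327]
-0.315 61 z95 0.0233 x 0.4316 0.4518
-0.3 192 z95 0.0236 x 0.4318 0.4521
-0.285 195 z95 0.0236 x 0.4312 0.452
-0.27 212 z95 0.0235 x 0.4313 0.4522
-0.255 214 z95 0.0236 x 0.4318 0.4524
-0.24 178 z95 0.0218 x 0.4324 0.4519
-0.225 133 z95 0.0189 x 0.4358 0.448
-0.21 153 z95 0.019 x 0.4349 0.4482
-0.195 156 z95 0.019 x 0.4354 0.4485
-0.18 153 z95 0.019 x 0.4357 0.4486
-0.165 155 z95 0.0191 x 0.4349 0.4478
-0.15 166 z95 0.019 x 0.4353 0.448
-0.135 177 z95 0.0189 x 0.4347 0.4482
-0.12 186 z95 0.019 x 0.435 0.4484
-0.105 265 z95 0.0225 x 0.4312 0.452
-0.09 62 z95 0.0225 x 0.4314 0.4521
```

View pics/f_wrist.png

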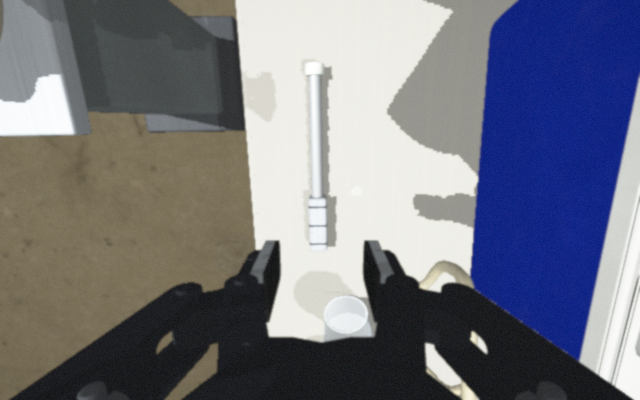

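The wrist view shows the rod from its foot at (314,68) to its handle at (318,222), parallel to the jaws' plane. This puts it at about x 0.4418, against about 0.438 in the fixed cameras. I'll go down between the two values.

Request:
arm_command(rows=[{"tx": -0.04,"ty": -0.005,"tz": 0.02,"wx": 0,"wy": -0.003,"wz": -0.016},{"tx": -0.051,"ty": -0.005,"tz": 0.07,"wx": 0,"wy": -0.003,"wz": -0.016},{"tx": -0.051,"ty": -0.005,"tz": 0.12,"wx": 0,"wy": -0.003,"wz": -0.016},{"tx": -0.051,"ty": -0.005,"tz": 0.155,"wx": 0,"wy": -0.003,"wz": -0.016},{"tx": -0.051,"ty": -0.005,"tz": 0.185,"wx": 0,"wy": -0.003,"wz": -0.016}])

```text
t: 5.4
tcp_pos: [0.4401, -0.2637, 0.036]
orientation: [0.708, 0.706, -0.001, -0.002]
contact_force: [0.6, 0.0, 0.1]
width: 0.0428
```

```bash
python3 - <<'E'
from h import *
from cell import r
st=r.state();print(st["t"],st["tcp_pos"],st["contact_force"],st["q"])
plan(st,[.4405,-.266,.005],0)
E
```

```text
5.4 [ 0.44014147 -0.26372434  0.03596712] [0.57752912 0.01528527 0.1095372 ] [-0.67422201  0.37722563  1.90884165 -0.00232984  0.86033564 -0.67051769]
t [-0.0023  0.0005  0.031 ] w [-0.0049 -0.0016 -0.0022] |t| 0.031 deg 0.3
```

Request:
arm_command(rows=[{"tx": -0.001,"ty": 0,"tz": 0.018,"wx": 0,"wy": 0,"wz": 0},{"tx": -0.001,"ty": 0,"tz": 0.028,"wx": 0,"wy": 0,"wz": 0},{"tx": -0.001,"ty": 0,"tz": 0.031,"wx": 0,"wy": 0,"wz": 0}])

```text
t: 5.7
tcp_pos: [0.4414, -0.2656, 0.0068]
orientation: [0.708, 0.707, -0.001, -0.001]
contact_force: [0.3, -0.2, 0.5]
width: 0.0427
```

Request:
arm_command(rows=[{"tx": 0,"ty": 0,"tz": 0,"wx": 0,"wy": 0,"wz": 0},{"tx": 0,"ty": 0,"tz": 0,"wx": 0,"wy": 0,"wz": 0},{"tx": 0,"ty": 0,"tz": 0,"wx": 0,"wy": 0,"wz": 0},{"tx": 0,"ty": 0,"tz": 0,"wx": 0,"wy": 0,"wz": 0}], gripper=1.0)

```text
t: 6.1
tcp_pos: [0.4429, -0.2668, 0.009]
orientation: [0.707, 0.707, -0.001, 0.002]
contact_force: [-0.2, 0.1, 0.3]
width: 0.0201
```

Request:
arm_command(rows=[{"tx": 0,"ty": 0,"tz": -0.005,"wx": 0,"wy": 0,"wz": 0},{"tx": 0,"ty": 0,"tz": -0.02,"wx": 0,"wy": 0,"wz": 0},{"tx": 0,"ty": 0,"tz": -0.04,"wx": 0,"wy": 0,"wz": 0},{"tx": 0,"ty": 0,"tz": -0.06,"wx": 0,"wy": 0,"wz": 0},{"tx": 0,"ty": 0,"tz": -0.08,"wx": 0,"wy": 0,"wz": 0}])

```text
t: 6.6
tcp_pos: [0.4422, -0.2662, 0.0894]
orientation: [0.707, 0.707, -0.001, 0.001]
contact_force: [0.1, -1.0, -1.2]
width: 0.0203
```

```bash
cat >> h.py <<'E'
def snap(r,tag,names):
    o={}
    for n in names:
        c=r.camera(n); cv2.imwrite(f"pics/{tag}_{n}.png",c["img"][:,:,::-1]); np.savez(f"pics/{tag}_{n}.npz",**c); o[n]=c
    return o
E
python3 - <<'E'
from h import *
from cell import r
st=r.state();print(st["t"],st["tcp_pos"],st["contact_force"],st["torque"],st["orientation"],st["width"])
o=snap(r,"g",("wrist","scene","side"))
for n,c in o.items():
    C=cloud(c);X,Y,Z=C[...,0],C[...,1],C[...,2]
    m=(X>.38)&(X<.5)&(Y>-.23)&(Y<-.05)&(Z>.05)&(Z<.15)
    P=C[m];print(n,len(P))
    for a in np.arange(-.24,-.06,.02):
        q=P[(P[:,1]>=a)&(P[:,1]<a+.02)]
        if len(q): print(round(a,3),len(q),"z95",np.percentile(q[:,2],90).round(4),"x",np.percentile(q[:,0],2).round(4),np.percentile(q[:,0],98).round(4), "ymax",q[:,1].max().round(4))
E
```

```text
6.6 [ 0.44223631 -0.26619051  0.08936796] [ 0.14508524 -0.98736641 -1.21737803] [ 0.01301853 -0.05287637  0.00294928] [ 0.70743102  0.70678082 -0.00104166  0.00106625] 0.020255036160541823
wrist 6054
-0.24 610 z95 0.0992 x 0.4367 0.4499 ymax -0.22
-0.22 1330 z95 0.0993 x 0.4367 0.4498 ymax -0.2
-0.2 1535 z95 0.0993 x 0.4366 0.4499 ymax -0.18
-0.18 1713 z95 0.0992 x 0.4365 0.4496 ymax -0.16
-0.16 866 z95 0.0991 x 0.4364 0.4499 ymax -0.1498
scene 203
-0.24 6 z95 0.1018 x 0.4393 0.4457 ymax -0.2203
-0.22 3 z95 0.1021 x 0.4371 0.4425 ymax -0.2011
-0.2 36 z95 0.1026 x 0.4356 0.4486 ymax -0.1814
-0.18 32 z95 0.1022 x 0.4355 0.4487 ymax -0.1601
-0.16 31 z95 0.1018 x 0.4361 0.4481 ymax -0.1411
-0.14 29 z95 0.1026 x 0.4353 0.4482 ymax -0.1215
-0.12 29 z95 0.1027 x 0.4358 0.447 ymax -0.1003
-0.1 37 z95 0.105 x 0.4317 0.4517 ymax -0.0857
side 77
-0.22 8 z95 0.0994 x 0.4347 0.4383 ymax -0.2014
-0.2 8 z95 0.0974 x 0.4343 0.4374 ymax -0.1802
-0.18 8 z95 0.0975 x 0.4343 0.436 ymax -0.1615
-0.16 7 z95 0.0976 x 0.4339 0.4352 ymax -0.1403
-0.14 12 z95 0.0987 x 0.4341 0.4394 ymax -0.1203
-0.12 18 z95 0.0992 x 0.4294 0.4409 ymax -0.1015
-0.1 16 z95 0.1026 x 0.4309 0.4402 ymax -0.0877
```

View pics/g_wrist.png

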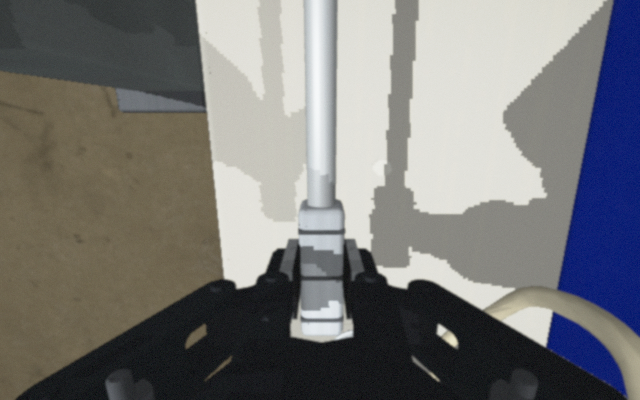

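View pics/g_side.png

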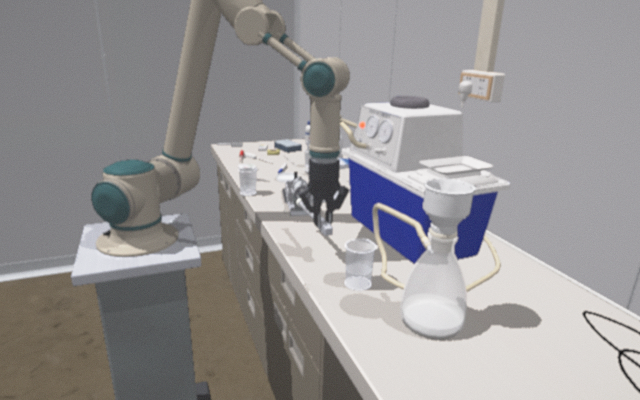

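The rod is level in the grip and runs straight up the wrist image at columns 307–335. Its axis is about 2 mm above the TCP. Next I'll align it with the tube, with the foot 40 mm short of the mouth.

```bash
python3 - <<'E'
from h import *
from cell import r
st=r.state()
plan(st,[.4443,-.1887,.064],-12.76)
E
```

```text
t [0.0784 0.001  0.0252] w [0.0033 0.0048 0.2218] |t| 0.082 deg 12.7
```

Request:
arm_command(rows=[{"tx": 0.015,"ty": 0,"tz": 0.005,"wx": 0.001,"wy": 0.001,"wz": 0.05},{"tx": 0.035,"ty": 0,"tz": 0.012,"wx": 0.001,"wy": 0.002,"wz": 0.11},{"tx": 0.055,"ty": 0.001,"tz": 0.018,"wx": 0.002,"wy": 0.003,"wz": 0.17},{"tx": 0.07,"ty": 0.001,"tz": 0.023,"wx": 0.003,"wy": 0.004,"wz": 0.21},{"tx": 0.078,"ty": 0.001,"tz": 0.025,"wx": 0.003,"wy": 0.004,"wz": 0.222}])

```text
t: 7.25
tcp_pos: [0.4419, -0.1865, 0.0614]
orientation: [0.781, 0.624, -0.001, -0.003]
contact_force: [0.1, -0.6, -2.1]
width: 0.0202
```

Request:
arm_command(rows=[{"tx": 0,"ty": 0,"tz": 0,"wx": 0,"wy": 0,"wz": 0}])

```text
t: 7.35
tcp_pos: [0.4424, -0.1871, 0.062]
orientation: [0.781, 0.625, -0.001, -0.003]
contact_force: [0.1, 0.1, -1.5]
width: 0.0204
```

```bash
python3 - <<'E'
from h import *
from cell import r
st=r.state();print(st["t"],st["tcp_pos"],st["contact_force"],st["orientation"])
o=snap(r,"i",("wrist","scene","side"))
yaw=np.deg2rad(-12.76);ex=np.array([np.cos(yaw),np.sin(yaw)]);ey=np.array([-ex[1],ex[0]]);og=np.array([.5048,.0857])
for n,c in o.items():
    C=cloud(c); L=np.concatenate([((C[...,:2]-og)@ex)[...,None],((C[...,:2]-og)@ey)[...,None],C[...,2:]],-1)
    x,y,z=L[...,0],L[...,1],L[...,2]
    m=(abs(x)<.045)&(y>-.26)&(y<.07)&(z>.045)&(z<.11); P=L[m]; print(n,len(P))
    for a in np.arange(-.24,.06,.02):
        q=P[(P[:,1]>=a)&(P[:,1]<a+.02)]
        if len(q)>2: print(round(a,3),len(q),"z95",np.percentile(q[:,2],95).round(4),"x",np.percentile(q[:,0],2).round(4),np.percentile(q[:,0],98).round(4),q[:,0].min().round(4),q[:,0].max().round(4),"y",q[:,1].min().round(4),q[:,1].max().round(4))
    i=c["img"][:,:,::-1]
    if n=="scene": cv2.imwrite("pics/i_sc.png",cv2.resize(i[140:260,230:370],None,fx=5,fy=5,interpolation=cv2.INTER_CUBIC))
    if n=="side": cv2.imwrite("pics/i_si.png",cv2.resize(i[150:250,250:390],None,fx=5,fy=5,interpolation=cv2.INTER_CUBIC))
E
```

```text
7.35 [ 0.4424388  -0.18709666  0.06198014] [ 0.11532662  0.06429822 -1.54342072] [ 0.78083151  0.62473496 -0.0010633  -0.00269267]
wrist 7643
-0.24 1271 z95 0.0724 x -0.0063 0.0067 -0.0069 0.0069 y -0.24 -0.22
-0.22 1472 z95 0.0724 x -0.0065 0.0068 -0.0068 0.0072 y -0.22 -0.2
-0.2 1651 z95 0.0726 x -0.0067 0.0065 -0.007 0.0067 y -0.2 -0.18
-0.18 1453 z95 0.0726 x -0.0069 0.0064 -0.0072 0.0068 y -0.18 -0.163
scene 622
-0.2 5 z95 0.0725 x -0.0079 -0.0021 -0.008 -0.002 y -0.1858 -0.1806
-0.18 23 z95 0.0752 x -0.0088 0.0022 -0.009 0.0028 y -0.1797 -0.1617
-0.16 26 z95 0.0737 x -0.0083 0.0047 -0.0084 0.0049 y -0.1599 -0.1405
-0.14 24 z95 0.0747 x -0.0087 0.004 -0.0092 0.004 y -0.1387 -0.1212
-0.12 36 z95 0.0785 x -0.0125 0.0078 -0.0128 0.008 y -0.1195 -0.1001
-0.06 148 z95 0.094 x -0.0227 0.0239 -0.024 0.0249 y -0.0598 -0.0401
-0.04 118 z95 0.1009 x -0.0233 0.0227 -0.0242 0.0265 y -0.04 -0.0208
-0.02 52 z95 0.0922 x -0.0195 0.0179 -0.0202 0.0217 y -0.0193 -0.0005
-0.0 60 z95 0.0918 x -0.0219 0.0196 -0.0225 0.0241 y 0.0005 0.0199
0.02 80 z95 0.1013 x -0.024 0.0243 -0.0245 0.026 y 0.02 0.0394
0.04 43 z95 0.0909 x -0.02 0.0185 -0.0203 0.0208 y 0.0406 0.0588
side 111
-0.24 6 z95 0.0721 x -0.0006 0.0045 -0.0006 0.0046 y -0.2392 -0.2244
-0.22 4 z95 0.0725 x -0.001 0.0023 -0.0011 0.0023 y -0.2186 -0.2045
-0.2 3 z95 0.0726 x 0.0012 0.0039 0.0012 0.0039 y -0.1963 -0.1898
-0.14 3 z95 0.0691 x -0.0088 -0.008 -0.0088 -0.008 y -0.1301 -0.1224
-0.12 13 z95 0.0754 x -0.0129 -0.0061 -0.0129 -0.0059 y -0.1187 -0.1025
-0.06 16 z95 0.0662 x -0.0187 -0.0053 -0.0198 -0.0051 y -0.0585 -0.0415
-0.04 18 z95 0.0644 x -0.0133 -0.0007 -0.0133 -0.0006 y -0.0369 -0.023
-0.02 3 z95 0.0797 x -0.0205 -0.0174 -0.0206 -0.0174 y -0.0068 -0.0005
-0.0 19 z95 0.091 x -0.0222 -0.0092 -0.0223 -0.0089 y 0.0001 0.02
0.02 12 z95 0.0906 x -0.0252 -0.0091 -0.0253 -0.0084 y 0.0205 0.0276
0.04 6 z95 0.0889 x -0.0186 -0.0066 -0.0188 -0.0063 y 0.0433 0.0537
```

View pics/i_sc.png

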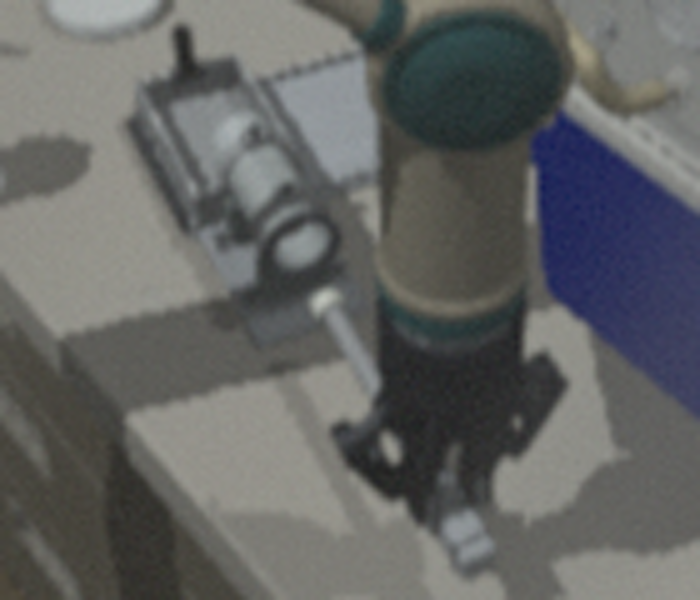

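View pics/i_si.png

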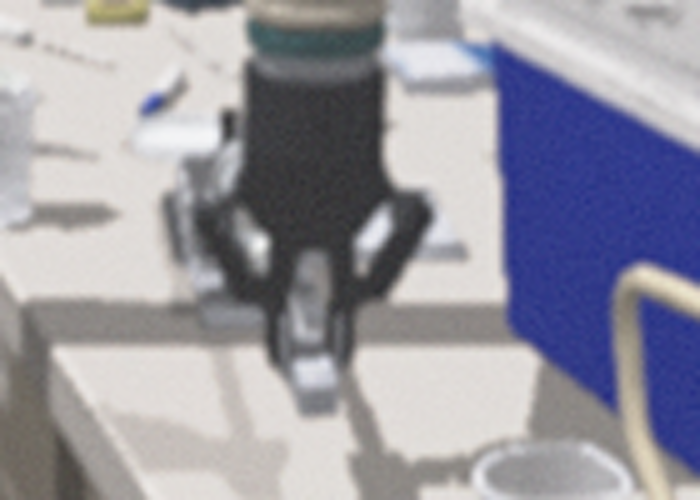

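View pics/i_wrist.png

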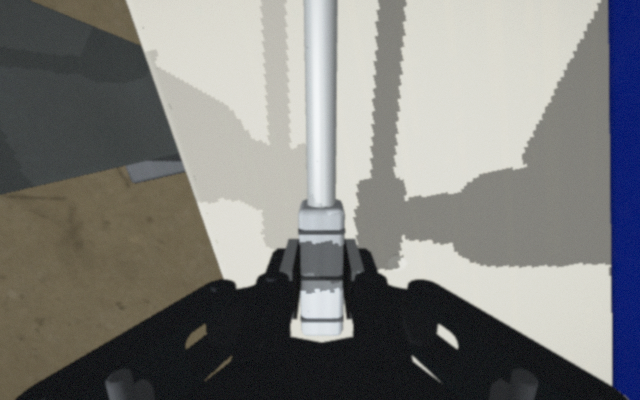

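Compared in the same scene view, the foot at (295,199) sits about 2.7 mm to -x of the tube's axis, about right in height and 40 mm short of the mouth. I'll correct the offset, the tilt and 1 mm of height, then enter.

```bash
python3 - <<'E'
from h import *
from cell import r
st=r.state();print(st["tcp_pos"])
yaw=np.deg2rad(-12.76);ex=np.array([np.cos(yaw),np.sin(yaw)])
p=st["tcp_pos"].copy(); p[:2]+=.0027*ex; p[2]+=.001
plan(st,p,-12.76)
E
```

```text
[ 0.44389276 -0.18915212  0.06308652]
t [-0.      0.0027 -0.001 ] w [-0.002  -0.0002  0.0001] |t| 0.003 deg 0.1
```

The arm was still settling while those pictures were taken, so I'll measure again.

```bash
cat > meas.py <<'E'
from h import *
def meas(c,y0,y1):
    yaw=np.deg2rad(-12.76);ex=np.array([np.cos(yaw),np.sin(yaw)]);ey=np.array([-ex[1],ex[0]]);og=np.array([.5048,.0857])
    C=cloud(c); L=np.concatenate([((C[...,:2]-og)@ex)[...,None],((C[...,:2]-og)@ey)[...,None],C[...,2:]],-1)
    x,y,z=L[...,0],L[...,1],L[...,2]
    m=(abs(x)<.045)&(y>y0)&(y<y1)&(z>.045)&(z<.11); P=L[m]
    for a in np.arange(y0,y1,.02):
        q=P[(P[:,1]>=a)&(P[:,1]<a+.02)]
        if len(q)>2: print(round(a,3),len(q),"z95",np.percentile(q[:,2],95).round(4),"x",np.percentile(q[:,0],2).round(4),np.percentile(q[:,0],98).round(4),"y",q[:,1].min().round(4),q[:,1].max().round(4))
E
python3 - <<'E'
from meas import *
from cell import r
st=r.state();print(st["t"],st["tcp_pos"])
o=snap(r,"j",("scene",)); meas(o["scene"],-.2,.06)
st=r.state();print(st["t"],st["tcp_pos"])
E
```

```text
7.5 [ 0.44389276 -0.18915212  0.06308652]
-0.2 6 z95 0.0735 x -0.0069 -0.0024 y -0.1853 -0.1803
-0.18 24 z95 0.0743 x -0.0073 0.0042 y -0.1776 -0.1603
-0.16 23 z95 0.0742 x -0.0075 0.0055 y -0.1583 -0.1403
-0.14 23 z95 0.0729 x -0.0073 0.0046 y -0.1384 -0.1218
-0.12 38 z95 0.079 x -0.0109 0.0087 y -0.1196 -0.1015
-0.06 150 z95 0.0945 x -0.0229 0.024 y -0.0599 -0.0403
-0.04 112 z95 0.1008 x -0.0234 0.0228 y -0.04 -0.0204
-0.02 55 z95 0.0917 x -0.0192 0.0189 y -0.02 -0.0002
-0.0 60 z95 0.0937 x -0.0191 0.0209 y 0.001 0.02
0.02 78 z95 0.1007 x -0.0241 0.025 y 0.02 0.0364
0.04 47 z95 0.0907 x -0.0197 0.0186 y 0.0411 0.0587
7.55 [ 0.44392551 -0.18927322  0.06318847]
```

Request:
arm_command(rows=[{"tx": 0.005,"ty": 0.0015,"tz": -0.001,"wx": 0,"wy": 0,"wz": 0},{"tx": 0.015,"ty": 0.0015,"tz": -0.001,"wx": 0,"wy": 0,"wz": 0},{"tx": 0.025,"ty": 0.0015,"tz": -0.001,"wx": 0,"wy": 0,"wz": 0},{"tx": 0.032,"ty": 0.0015,"tz": -0.001,"wx": 0,"wy": 0,"wz": 0},{"tx": 0.035,"ty": 0.0015,"tz": -0.001,"wx": 0,"wy": 0,"wz": 0}])

```text
t: 8.05
tcp_pos: [0.4527, -0.1534, 0.0641]
orientation: [0.781, 0.625, -0.001, -0.001]
contact_force: [-0.8, -1.0, -1.6]
width: 0.0207
```

```bash
python3 - <<'E'
from meas import *
from cell import r
st=r.state();print(st["t"],st["tcp_pos"],st["contact_force"])
o=snap(r,"k",("scene",)); meas(o["scene"],-.2,.06)
i=o["scene"]["img"][:,:,::-1];cv2.imwrite("pics/k_sc.png",cv2.resize(i[150:240,240:340],None,fx=7,fy=6.6,interpolation=cv2.INTER_CUBIC))
E
```

```text
8.05 [ 0.45270258 -0.15341753  0.06408068] [-0.7778397  -0.97167079 -1.56592399]
-0.2 4 z95 0.0725 x -0.0065 -0.0051 y -0.1893 -0.1828
-0.16 6 z95 0.0761 x -0.0057 -0.0006 y -0.1449 -0.1404
-0.14 20 z95 0.0746 x -0.0062 0.0046 y -0.1374 -0.121
-0.12 21 z95 0.077 x -0.0067 0.0054 y -0.1199 -0.1012
-0.1 23 z95 0.0756 x -0.0069 0.0055 y -0.0997 -0.0803
-0.08 36 z95 0.08 x -0.0121 0.0136 y -0.0791 -0.0602
-0.06 118 z95 0.0943 x -0.0238 0.0236 y -0.0598 -0.0404
-0.04 107 z95 0.1028 x -0.0233 0.0223 y -0.04 -0.0215
-0.02 52 z95 0.0928 x -0.02 0.0177 y -0.0192 -0.0004
-0.0 68 z95 0.0921 x -0.0194 0.0197 y 0.0002 0.0197
0.02 73 z95 0.1011 x -0.0235 0.0254 y 0.0201 0.0392
0.04 44 z95 0.0908 x -0.0191 0.0191 y 0.0405 0.0585
```

View pics/k_sc.png

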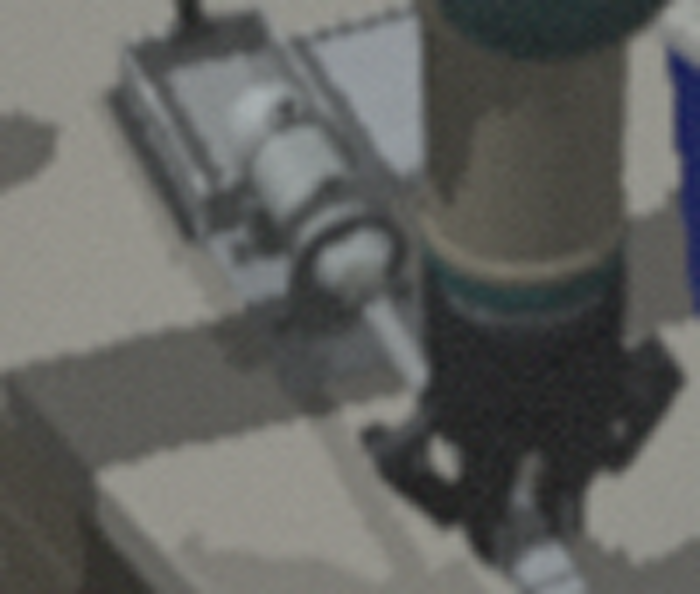

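The foot is at the mouth and within the collar's ring, at about (289,192) in the scene view. I'll go in.

Request:
arm_command(rows=[{"tx": 0.006,"ty": 0,"tz": 0,"wx": 0,"wy": 0,"wz": 0},{"tx": 0.012,"ty": 0,"tz": 0,"wx": 0,"wy": 0,"wz": 0},{"tx": 0.018,"ty": 0,"tz": 0,"wx": 0,"wy": 0,"wz": 0},{"tx": 0.024,"ty": 0,"tz": 0,"wx": 0,"wy": 0,"wz": 0},{"tx": 0.03,"ty": 0,"tz": 0,"wx": 0,"wy": 0,"wz": 0}])

```text
t: 8.6
tcp_pos: [0.4594, -0.1248, 0.0641]
orientation: [0.781, 0.624, -0.001, -0.001]
contact_force: [0.2, -0.5, -2.0]
width: 0.0201
```

```bash
python3 - <<'E'
from meas import *
from cell import r
st=r.state();print(st["t"],st["tcp_pos"],st["contact_force"])
plan(st,[0.5048+.2209*-.16+.0013,.0857+.9753*-.16,.064],-12.76)
E
```

```text
8.6 [ 0.45939406 -0.12484715  0.06407354] [ 0.22123609 -0.463077   -1.97989191]
t [ 0.0557 -0.001   0.0001] w [-0.0028 -0.0008 -0.0004] |t| 0.056 deg 0.2
```

Request:
arm_command(rows=[{"tx": 0.006,"ty": 0,"tz": 0,"wx": -0.002,"wy": 0,"wz": 0},{"tx": 0.012,"ty": 0,"tz": 0,"wx": -0.002,"wy": 0,"wz": 0},{"tx": 0.018,"ty": 0,"tz": 0,"wx": -0.002,"wy": 0,"wz": 0},{"tx": 0.024,"ty": 0,"tz": 0,"wx": -0.002,"wy": 0,"wz": 0},{"tx": 0.03,"ty": 0,"tz": 0,"wx": -0.002,"wy": 0,"wz": 0}])

```text
t: 9.1
tcp_pos: [0.4661, -0.0991, 0.0645]
orientation: [0.78, 0.625, -0.002, 0.002]
contact_force: [-2.0, -12.2, -1.1]
width: 0.0208
```

```bash
python3 - <<'E'
from meas import *
from cell import r
st=r.state();print(st["t"],st["tcp_pos"],st["contact_force"])
o=snap(r,"l",("scene","wrist"))
i=o["scene"]["img"][:,:,::-1];cv2.imwrite("pics/l_sc.png",cv2.resize(i[130:220,240:340],None,fx=7,fy=6.6,interpolation=cv2.INTER_CUBIC))
E
```

```text
9.1 [ 0.4660628  -0.09913964  0.06453322] [ -1.95609316 -12.16827175  -1.11945823]
```

View pics/l_sc.png

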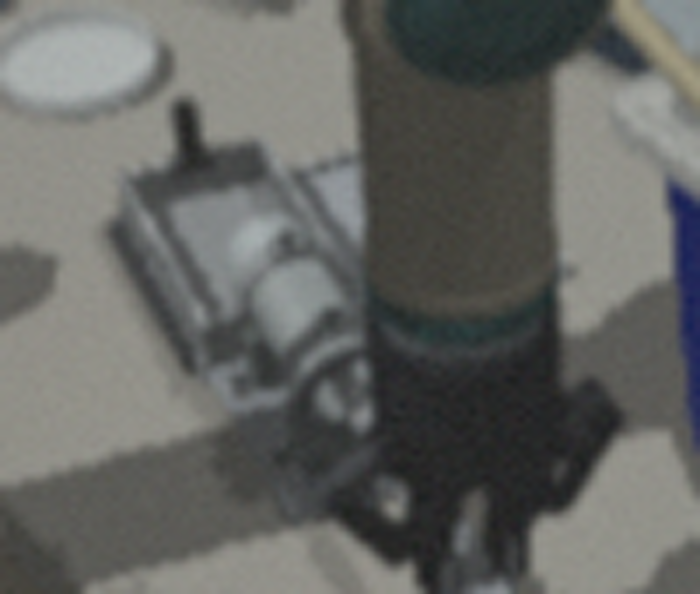

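View pics/l_wrist.png

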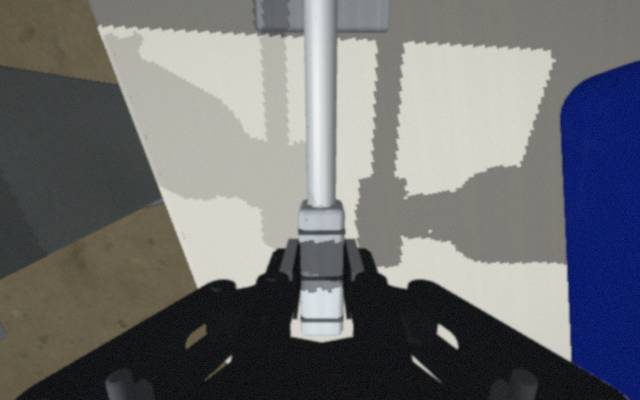

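A force of 12 N along the axis means the foot is on the cartridge, and the handle has not slipped in the pads. I'll keep pushing.

Request:
arm_command(rows=[{"tx": 0.006,"ty": 0,"tz": 0,"wx": 0,"wy": 0,"wz": 0},{"tx": 0.012,"ty": 0,"tz": 0,"wx": 0,"wy": 0,"wz": 0},{"tx": 0.018,"ty": 0,"tz": 0,"wx": 0,"wy": 0,"wz": 0},{"tx": 0.024,"ty": 0,"tz": 0,"wx": 0,"wy": 0,"wz": 0},{"tx": 0.03,"ty": 0,"tz": 0,"wx": 0,"wy": 0,"wz": 0}])

```text
t: 9.7
tcp_pos: [0.4726, -0.0697, 0.0644]
orientation: [0.781, 0.625, -0.002, 0.002]
contact_force: [-3.3, -11.0, -2.1]
width: 0.0204
```

```bash
python3 - <<'E'
from meas import *
from cell import r
st=r.state();print(st["t"],st["tcp_pos"],st["contact_force"])
o=snap(r,"m",("scene","wrist"))
i=o["scene"]["img"][:,:,::-1];cv2.imwrite("pics/m_sc.png",cv2.resize(i[130:220,240:340],None,fx=7,fy=6.6,interpolation=cv2.INTER_CUBIC))
plan(st,[0.5048+.2209*-.13+.0013,.0857+.9753*-.13,.064],-12.76)
E
```

```text
9.7 [ 0.4726189  -0.06970876  0.06443147] [ -3.3345133  -11.00583147  -2.05658575]
t [ 0.029  -0.0016  0.0003] w [0.0004 0.0055 0.0025] |t| 0.029 deg 0.3
```

View pics/m_sc.png

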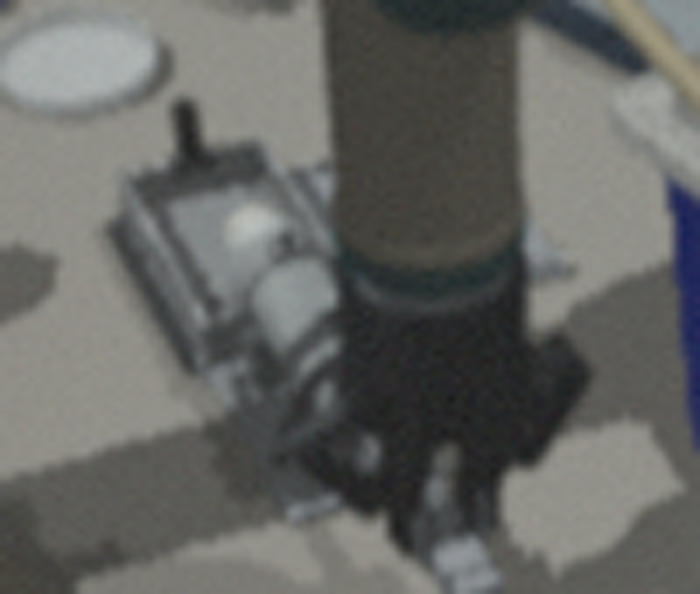

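The cartridge now sticks out at the outlet, at about (276,164) in the scene view. I'll push 28 mm more.

Request:
arm_command(rows=[{"tx": 0.006,"ty": 0,"tz": 0,"wx": 0,"wy": 0,"wz": 0},{"tx": 0.012,"ty": -0.0005,"tz": 0,"wx": 0,"wy": 0,"wz": 0},{"tx": 0.018,"ty": -0.001,"tz": 0,"wx": 0,"wy": 0.002,"wz": 0},{"tx": 0.023,"ty": -0.001,"tz": 0,"wx": 0,"wy": 0.002,"wz": 0},{"tx": 0.028,"ty": -0.001,"tz": 0,"wx": 0,"wy": 0.002,"wz": 0}])

```text
t: 10.3
tcp_pos: [0.4778, -0.0386, 0.0641]
orientation: [0.781, 0.624, 0.001, -0.001]
contact_force: [-0.0, 0.4, -1.5]
width: 0.02
```

Request:
arm_command(rows=[{"tx": 0,"ty": 0,"tz": 0,"wx": 0,"wy": 0,"wz": 0},{"tx": 0,"ty": 0,"tz": 0,"wx": 0,"wy": 0,"wz": 0}])

```text
t: 10.5
tcp_pos: [0.4778, -0.0389, 0.0641]
orientation: [0.781, 0.624, 0.001, -0.001]
contact_force: [0.1, 0.4, -2.0]
width: 0.0205
```

```bash
python3 - <<'E'
from meas import *
from cell import r
st=r.state();print(st["t"],st["tcp_pos"],st["contact_force"])
p=st["tcp_pos"][:2]-np.array([.5048,.0857]);print("TCP local y",p@np.array([.2209,.9753]))
o=snap(r,"n",("scene","wrist"))
i=o["scene"]["img"][:,:,::-1];cv2.imwrite("pics/n_sc.png",cv2.resize(i[130:220,240:340],None,fx=7,fy=6.6,interpolation=cv2.INTER_CUBIC))
E
```

```text
10.5 [ 0.47779917 -0.03894719  0.06412562] [ 0.0670764   0.38630128 -2.03318574]
TCP local y -0.1275328898779518
```

View pics/n_sc.png

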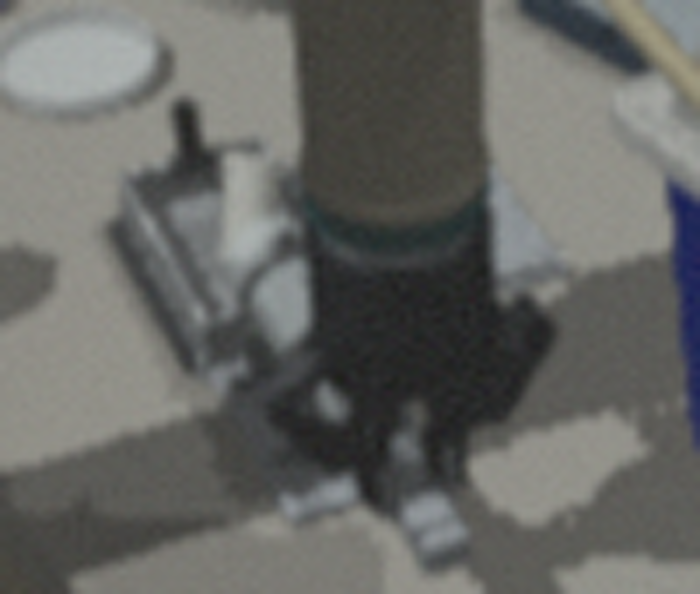

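View pics/n_wrist.png

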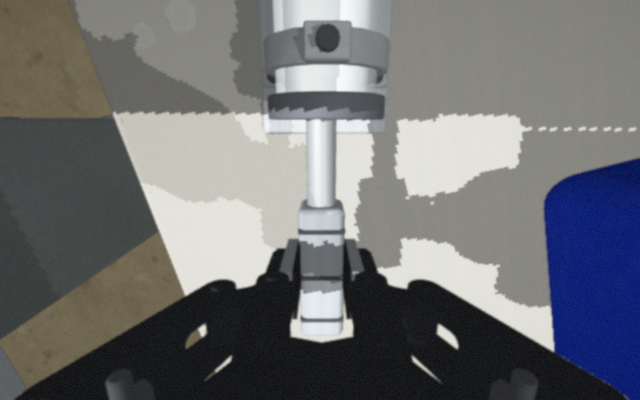

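The axial force is gone, so the cartridge is out. In the scene view it looks near upright at about (275,160), perhaps leaning on the outlet. I'll pull the rod back a little and look again.

Request:
arm_command(rows=[{"tx": -0.008,"ty": 0,"tz": 0,"wx": 0,"wy": 0,"wz": 0},{"tx": -0.016,"ty": 0,"tz": 0,"wx": 0,"wy": 0,"wz": 0},{"tx": -0.024,"ty": 0,"tz": 0,"wx": 0,"wy": 0,"wz": 0},{"tx": -0.032,"ty": 0,"tz": 0,"wx": 0,"wy": 0,"wz": 0}])

```text
t: 11.0
tcp_pos: [0.4705, -0.0715, 0.0641]
orientation: [0.782, 0.624, 0.001, -0.001]
contact_force: [-0.5, 0.4, -1.7]
width: 0.0203
```

```bash
python3 - <<'E'
from meas import *
from cell import r
st=r.state();print(st["t"],st["tcp_pos"],st["contact_force"])
o=snap(r,"p",("scene","side"))
i=o["scene"]["img"][:,:,::-1];cv2.imwrite("pics/p_sc.png",cv2.resize(i[130:220,240:340],None,fx=7,fy=6.6,interpolation=cv2.INTER_CUBIC))
yaw=np.deg2rad(-12.76);ex=np.array([np.cos(yaw),np.sin(yaw)]);ey=np.array([-ex[1],ex[0]]);og=np.array([.5053,.0857])
c=o["scene"];C=cloud(c);L=np.concatenate([((C[...,:2]-og)@ex)[...,None],((C[...,:2]-og)@ey)[...,None],C[...,2:]],-1)
for z0,z1 in ((.018,.04),(.04,.055),(.055,.07),(.07,.085),(.085,.1)):
    m=(abs(L[...,0])<.034)&(L[...,1]>.06)&(L[...,1]<.168)&(L[...,2]>z0)&(L[...,2]<z1);P=L[m]
    if len(P): print(z0,len(P),P.min(0).round(3),np.median(P,0).round(3),P.max(0).round(3))
E
```

```text
11.0 [ 0.47050467 -0.07151777  0.0640912 ] [-0.54488944  0.40193219 -1.7034392 ]
0.018 52 [-0.02   0.112  0.019] [-0.001  0.123  0.036] [0.034 0.167 0.04 ]
0.04 61 [-0.014  0.111  0.04 ] [0.009 0.138 0.044] [0.03  0.163 0.049]
0.055 1 [0.001 0.167 0.06 ] [0.001 0.167 0.06 ] [0.001 0.167 0.06 ]
0.07 2 [-0.006  0.061  0.071] [-0.002  0.113  0.077] [0.002 0.165 0.083]
```

View pics/p_sc.png

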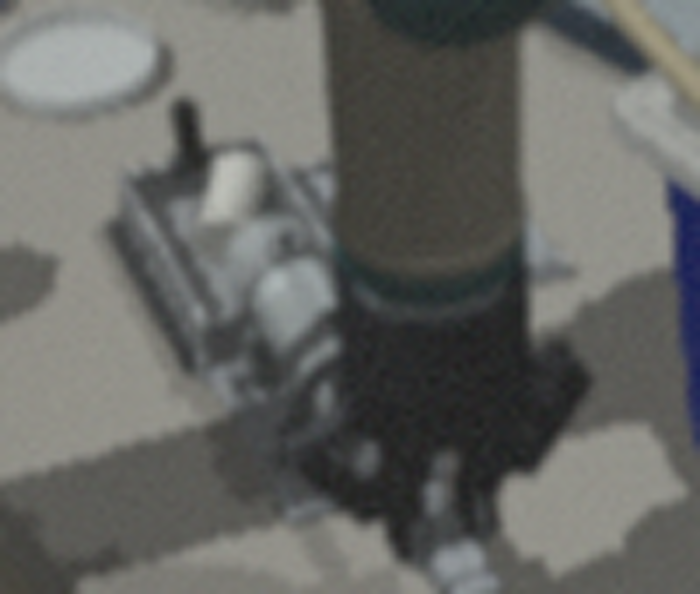

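The cartridge now lies flat in the tray at about (273,158) in the scene view. Its top is about 45 mm high and its depth points span local y of about 0.11–0.165. I'll withdraw the rod.

Request:
arm_command(rows=[{"tx": -0.02,"ty": 0,"tz": 0,"wx": 0,"wy": 0,"wz": 0},{"tx": -0.045,"ty": 0,"tz": 0,"wx": 0,"wy": 0,"wz": 0},{"tx": -0.075,"ty": 0,"tz": 0,"wx": 0,"wy": 0,"wz": 0},{"tx": -0.11,"ty": 0,"tz": 0,"wx": 0,"wy": 0,"wz": 0},{"tx": -0.145,"ty": 0,"tz": 0,"wx": 0,"wy": 0,"wz": 0}])

```text
t: 11.6
tcp_pos: [0.4384, -0.213, 0.0637]
orientation: [0.781, 0.624, 0.001, -0.001]
contact_force: [0.5, 0.2, -1.5]
width: 0.0203
```

```bash
python3 - <<'E'
from h import *
from cell import r
st=r.state();print(st["t"],st["tcp_pos"],st["contact_force"],st["width"])
plan(st,[.442,-.266,.03],0)
E
```

```text
11.6 [ 0.43837691 -0.21299541  0.06374669] [ 0.50036924  0.20956536 -1.48018134] 0.02026829385982491
t [-0.051   0.0153  0.0336] w [-1.000e-04 -3.000e-03 -2.227e-01] |t| 0.063 deg 12.8
```

Request:
arm_command(rows=[{"tx": -0.012,"ty": 0.003,"tz": 0,"wx": 0,"wy": 0,"wz": -0.05},{"tx": -0.028,"ty": 0.008,"tz": 0.004,"wx": 0,"wy": -0.001,"wz": -0.12},{"tx": -0.042,"ty": 0.013,"tz": 0.015,"wx": 0,"wy": -0.002,"wz": -0.18},{"tx": -0.05,"ty": 0.015,"tz": 0.026,"wx": 0,"wy": -0.003,"wz": -0.22},{"tx": -0.051,"ty": 0.015,"tz": 0.033,"wx": 0,"wy": -0.003,"wz": -0.223}])

```text
t: 12.1
tcp_pos: [0.4421, -0.2659, 0.0299]
orientation: [0.708, 0.707, -0.0, -0.0]
contact_force: [-0.1, 0.6, -1.3]
width: 0.0205
```

Request:
arm_command(rows=[{"tx": 0,"ty": 0,"tz": 0,"wx": 0,"wy": 0,"wz": 0},{"tx": 0,"ty": 0,"tz": 0,"wx": 0,"wy": 0,"wz": 0}])

```text
t: 12.3
tcp_pos: [0.4418, -0.2642, 0.0305]
orientation: [0.707, 0.707, -0.0, -0.001]
contact_force: [1.1, -0.4, -0.8]
width: 0.0205
```

```bash
python3 - <<'E'
from h import *
from cell import r
st=r.state();print(st["t"],st["tcp_pos"],st["contact_force"],st["width"])
plan(st,[.442,-.266,.009],0)
o=snap(r,"q",("scene",))
c=o["scene"];C=cloud(c);X,Y,Z=C[...,0],C[...,1],C[...,2]
m=(X>.38)&(X<.5)&(Y>-.23)&(Y<-.05)&(Z>.014)&(Z<.08);P=C[m]
for a in np.arange(-.24,-.06,.02):
    q=P[(P[:,1]>=a)&(P[:,1]<a+.02)]
    if len(q): print(round(a,3),len(q),"z95",np.percentile(q[:,2],95).round(4),"x",q[:,0].min().round(4),q[:,0].max().round(4))
E
```

```text
12.3 [ 0.44179709 -0.26424662  0.03048551] [ 1.12123857 -0.40058493 -0.75996505] 0.020540231429416984
t [-0.0018  0.0002  0.0215] w [-0.001  -0.0007 -0.0005] |t| 0.022 deg 0.1
-0.24 5 z95 0.0419 x 0.433 0.4395
-0.22 6 z95 0.0423 x 0.4333 0.4419
-0.2 29 z95 0.0418 x 0.4327 0.4442
-0.18 27 z95 0.0421 x 0.4339 0.4464
-0.16 31 z95 0.0419 x 0.432 0.4479
-0.14 29 z95 0.043 x 0.4334 0.4448
-0.12 28 z95 0.044 x 0.4327 0.444
-0.1 39 z95 0.0451 x 0.429 0.4478
```

Request:
arm_command(rows=[{"tx": 0,"ty": 0,"tz": 0.008,"wx": 0,"wy": 0,"wz": 0},{"tx": 0,"ty": 0,"tz": 0.015,"wx": 0,"wy": 0,"wz": 0},{"tx": 0,"ty": 0,"tz": 0.019,"wx": 0,"wy": 0,"wz": 0},{"tx": 0,"ty": 0,"tz": 0.02,"wx": 0,"wy": 0,"wz": 0},{"tx": 0,"ty": 0,"tz": 0.02,"wx": 0,"wy": 0,"wz": 0}])

```text
t: 12.85
tcp_pos: [0.4419, -0.2647, 0.0102]
orientation: [0.707, 0.707, -0.0, -0.0]
contact_force: [0.1, -0.3, -1.9]
width: 0.0207
```

Request:
arm_command(rows=[{"tx": 0,"ty": 0,"tz": 0.001,"wx": 0,"wy": 0,"wz": 0},{"tx": 0,"ty": 0,"tz": 0.001,"wx": 0,"wy": 0,"wz": 0}])

```text
t: 13.05
tcp_pos: [0.4421, -0.265, 0.0096]
orientation: [0.707, 0.707, -0.0, 0.0]
contact_force: [0.2, -0.4, -1.7]
width: 0.0206
```

Request:
arm_command(rows=[{"tx": 0,"ty": 0,"tz": 0.001,"wx": 0,"wy": 0,"wz": 0},{"tx": 0,"ty": 0,"tz": 0.0015,"wx": 0,"wy": 0,"wz": 0}])

```text
t: 13.25
tcp_pos: [0.4422, -0.265, 0.009]
orientation: [0.707, 0.707, -0.0, 0.0]
contact_force: [-1.8, 2.4, 9.8]
width: 0.0203
```

Contact with the bench. I'll open to half, which leaves room without swinging the pads wide, and then rise.

Request:
arm_command(rows=[{"tx": 0,"ty": 0,"tz": -0.0005,"wx": 0,"wy": 0,"wz": 0},{"tx": 0,"ty": 0,"tz": -0.0005,"wx": 0,"wy": 0,"wz": 0},{"tx": 0,"ty": 0,"tz": -0.0005,"wx": 0,"wy": 0,"wz": 0},{"tx": 0,"ty": 0,"tz": -0.0005,"wx": 0,"wy": 0,"wz": 0}], gripper=0.0)

```text
t: 13.65
tcp_pos: [0.4421, -0.2649, 0.0085]
orientation: [0.707, 0.707, -0.0, -0.0]
contact_force: [-0.2, -0.6, 0.9]
width: 0.0428
```

Request:
arm_command(rows=[{"tx": 0,"ty": 0,"tz": -0.01,"wx": 0,"wy": 0,"wz": 0},{"tx": 0,"ty": 0,"tz": -0.04,"wx": 0,"wy": 0,"wz": 0},{"tx": 0,"ty": 0,"tz": -0.085,"wx": 0,"wy": 0,"wz": 0},{"tx": 0,"ty": 0,"tz": -0.13,"wx": 0,"wy": 0,"wz": 0},{"tx": 0,"ty": 0,"tz": -0.175,"wx": 0,"wy": 0,"wz": 0}])

```text
t: 14.15
tcp_pos: [0.4418, -0.2646, 0.186]
orientation: [0.707, 0.707, -0.0, 0.0]
contact_force: [1.5, -0.0, -0.3]
width: 0.0425
```

```bash
python3 - <<'E'
from meas import *
from cell import r
st=r.state();print(st["t"],st["tcp_pos"],st["contact_force"],st["width"])
o=snap(r,"z",("wrist","scene","side"))
for n in ("wrist","scene"):
    c=o[n];C=cloud(c);X,Y,Z=C[...,0],C[...,1],C[...,2]
    m=(X>.38)&(X<.5)&(Y>-.34)&(Y<-.05)&(Z>.008)&(Z<.08);P=C[m]
    print(n,cv2.minAreaRect((P[:,:2]*1000).astype(np.float32)))
    for a in np.arange(-.32,-.06,.04):
        q=P[(P[:,1]>=a)&(P[:,1]<a+.04)]
        if len(q): print(round(a,3),len(q),"z95",np.percentile(q[:,2],95).round(4))
yaw=np.deg2rad(-12.76);ex=np.array([np.cos(yaw),np.sin(yaw)]);ey=np.array([-ex[1],ex[0]]);og=np.array([.5053,.0857])
c=o["scene"];C=cloud(c);L=np.concatenate([((C[...,:2]-og)@ex)[...,None],((C[...,:2]-og)@ey)[...,None],C[...,2:]],-1)
m=(abs(L[...,0])<.036)&(L[...,1]>.06)&(L[...,1]<.168)&(L[...,2]>.02)&(L[...,2]<.06)&(c["img"].min(2)>120);P=L[m]
print("cart",len(P),np.percentile(P,3,0).round(3),P.mean(0).round(3),np.percentile(P,97,0).round(3))
m=(abs(L[...,0])<.09)&(L[...,1]>.06)&(L[...,1]<.168)&(L[...,2]>.034)&(L[...,2]<.044)
print("tray rim x",np.percentile(L[m][:,0],(1,99)))
i=c["img"][:,:,::-1];cv2.imwrite("pics/z_sc.png",cv2.resize(i[110:330,190:420],None,fx=3.2,fy=2.7,interpolation=cv2.INTER_CUBIC))
E
```

```text
14.15 [ 0.44179983 -0.26464515  0.18597957] [ 1.47301656 -0.04827083 -0.26367392] 0.04252553017651725
wrist ((443.423583984375, -196.73081970214844), (21.971025466918945, 215.17942810058594), 0.1741442233324051)
-0.32 433 z95 0.0237
-0.28 784 z95 0.0239
-0.24 586 z95 0.0227
-0.2 587 z95 0.0193
-0.16 649 z95 0.0193
-0.12 641 z95 0.022
scene ((440.7605895996094, -194.56468200683594), (221.70716857910156, 23.628042221069336), 89.93330383300781)
-0.32 89 z95 0.025
-0.28 111 z95 0.0248
-0.24 66 z95 0.0231
-0.2 59 z95 0.0207
-0.16 52 z95 0.0207
-0.12 65 z95 0.0232
cart 78 [-0.012  0.113  0.035] [0.009 0.136 0.042] [0.027 0.161 0.047]
tray rim x [-0.03888927  0.04073031]
```

View pics/z_sc.png

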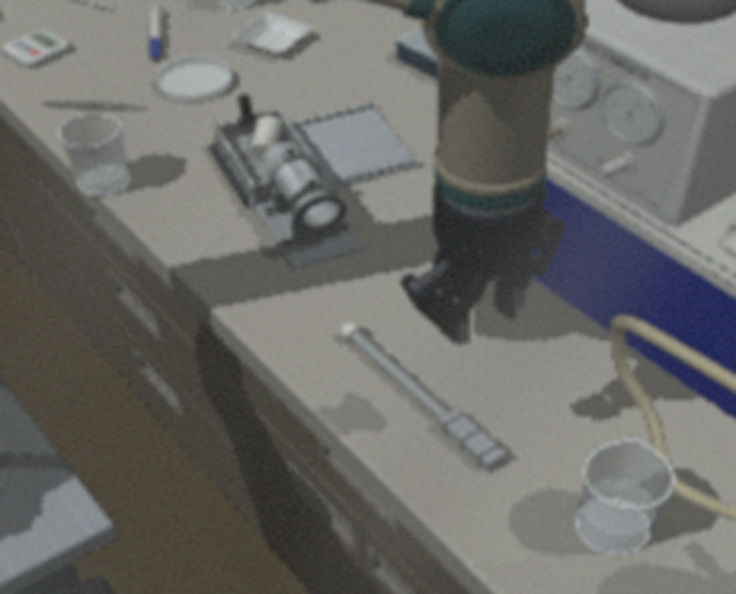

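View pics/z_wrist.png

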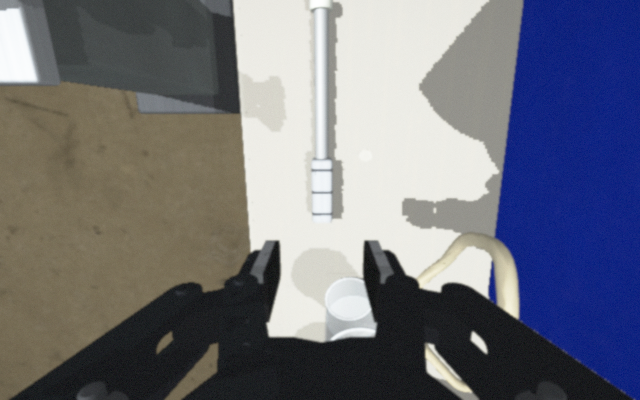

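The scene view shows the cartridge lying in the tray, the tray home, the rod flat on the bench and both beakers upright. The gripper is clear, so I'll hand in.

```bash
python3 -c "
from cell import r
print(r.sign_off())"
```

```text
the job is handed in; nothing more can be done
None
```

The job is done and handed in at about 14.3 s of the 61 s allowed; the hand-in reports no verdict.

**What I did**
- **Tray:** I slid it home by its knob until the force rose to about 10 N at the stop.
- **Ejection:** I gripped the rod by its handle and pushed it through the mouth. Pushing took about 11–12 N until the cartridge dropped into the tray. The foot reached about y = +52 mm in the stand's frame.
- **Rod:** I pulled it out, laid it back on the bench, and opened and raised the gripper.

**Last checks (scene and wrist cameras)**
- **Tray:** it is centred under the tube's axis to within about 1 mm.
- **Cartridge:** it lies flat inside the tray, with its top at about 45 mm. Its centre is about 27 mm beyond the tray's middle along the tube and about 8 mm to the side, within the limits.
- **Rod:** it lies flat and out of the tube. The handle's top reads 24–25 mm in the cameras, including about 2 mm of bias.
- **Beakers and gripper:** both beakers are upright and the gripper touches nothing.

**Disagreements**
- The wrist and fixed cameras differed by up to about 3 mm sideways. I aligned the rod with the tube by measuring both in the same scene image.
- The first alignment reading was taken before the arm had settled, so I measured it again.
- The gripper reads about 20 mm opening on the 22 mm handle.
- Lowering the rod reached the bench with a brief force of about 10 N.

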